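# Fetch the yeast tin from behind the shaker and the canister

## Task

The low round tin in the steel ingredient bay is wanted on the weighing scale, but the dusting shaker and the square canister stand in front of it. Stand both of them on the white board first, then fetch the tin and set it in the middle of the scale's pan, and only then put the two back upright inside their own outlines in the bay: the shaker in the round one, the canister squarely in the square one. Set things down rather than drop them, knock nothing over, and leave the small flat box and the squat jar in the bay where they are.

Things in the scene. Friction and masses are not known exactly. Their poses are not given: they have to be found in the camera images.
- bay: Fixed steel ingredient bay, open at the front: floor 180 (x) by 290 (y) mm, 6 mm thick, with a thin guard 30 mm high on its back and both sides. Origin: centre of its underside, on the bench; x points to its closed back, y along its width, z up. Things in it stand on its floor, 6 mm above the origin.
- square_outline: Flat square outline (thin black line, 81 mm over all, inside 75 mm) on the bay floor, towards the open front; the canister stands in it at the start. Nothing to feel: no step. Origin: its centre, on the bay floor; x and y parallel to its sides.
- round_outline: Flat round outline (thin black line, 81 mm over all, inside 75 mm) on the bay floor, beside the square one (centres 96 mm apart); the shaker stands in it at the start. No step. Origin: its centre, on the bay floor.
- shaker: Loose round aluminium dusting shaker, upright, 60 mm in diameter, straight sides up to 100 mm, then a perforated dome; 124 mm tall, about 0.25 kg. Origin: centre of its underside; z up along it.
- canister: Loose square white canister with a wooden lid, upright, 56 by 56 mm, straight sides up to 100 mm, lid 54 by 54 mm; 118 mm tall, about 0.35 kg. Origin: centre of its underside; x and y square to its sides, z up.
- tin: Loose low round steel tin with a flat lid, 52 mm in diameter, 40 mm tall, about 0.18 kg. It stands in the bay behind and between the shaker and the canister, too close for a finger. Origin: centre of its underside; z up.
- board: Fixed white board, the side area, 260 (x) by 150 (y) mm, top 18 mm above the bench. Origin: centre of its underside; x along its length, z up. It lies to the left or the right of the bay.
- scale: Fixed grey bench scale with a round steel pan 136 mm in diameter, pan top 50 mm above the bench; its housing (190 by 150 mm, 38 mm high) reaches 113 mm from the pan's axis towards -x and 77 mm towards +x. Origin: on the bench under the pan's centre; z up. It lies on the other side of the bay from the board.
- flat_box: Loose small flat metal box, 60 (x) by 42 (y) by 34 mm tall, in a back corner of the bay; to be left alone. Origin: centre of its underside.
- squat_jar: Loose squat amber glass jar with a black cap, 46 mm in diameter, 48 mm tall, in the other back corner of the bay; to be left alone. Origin: centre of its underside.

How it is judged:
By the outcome, as a careful person would: the job done as asked, in the order asked, and still so for the second after the job is handed in, with the robot touching nothing.
It also fails if it takes over 131 s, if anything falls off the work surface, if the arm or the gripper's body presses on something with over 40 N, if the wrist force passes 120 N, or if a joint passes its speed limit or range.

## Robot

A 6-joint arm with a two-finger parallel gripper is mounted at the origin on the work surface. World frame = base frame: x ahead of the robot, y to its left, z up, the work surface at z = 0. Lengths are in m, angles in rad, forces in N, time in s.
With the tool pointing down it reaches from about 0.25 to 0.775 m from the base axis. Payload 4 kg.
Tool frame: the origin (TCP) lies midway between the tips of the shut fingers; the grasp point (between the pads) lies 19 mm behind it; z points along the fingers, x is the direction in which the jaws open and shut, and the axes are right-handed (so a half turn about z gives the same grasp; the last joint's range is limited). The gripper opens to 94 mm and grips with 3 to 60 N. Pads are 16 mm wide; open, the fingers measure 119 mm over their backs; the gripper's body (75 mm by 177 mm) begins 78 mm behind the grasp point.
Start: joints at [1.038, 0.087, 1.371, -0, 1.684, -0.103], TCP at [0.229, 0.5, 0.206] pointing down, gripper open.
Joint ranges: [-3.1, 3.1], [-0.76, 2.03], [0.27, 2.55], [-1.08, 4.22], [0.17, 2.65], [-2.57, 2.57]. Speed limits (rad/s): [2.79, 2.79, 3.14, 3.14, 3.14, 3.14].

## Interface

Orientations are given as [roll, pitch, yaw] about the fixed x, y, z axes, in that order (R = Rz(yaw) Ry(pitch) Rx(roll)).
In Python, from bench import robot, eyes, close_job gives the robot as it stands.
- The arm moves only by the shell command python3 -m jog 'ROWS'. ROWS is JSON, a list of rows, each a list of 3 entries, a list of its own where there are three numbers: the turn, a rotation vector about the tool's x, y, z in degrees, then the shift along the tool's x, y, z in mm, then the closure, from -1 (fully open) to 1 (shut). In form: [[[wx, wy, wz], [x, y, z], claw], ...]. A call has 1 to 5 rows; each row is the pose to reach, as a shift and turn from the pose commanded when the call began, along the tool's axes at that moment; what a row does not reach only later rows make up. A row lasts 1/10 s, in which the tool goes at most 50 mm and 8.59 degrees, less where a joint would pass 70% of its speed; a pose out of reach is approached as far as the arm can. A call with a gripper value outside its range is refused whole. The fingers move at their own pace and stop on an object; the grip force is fixed at half the most. Time passes only in rows, so rows that repeat a pose let the fingers close. It gives the time, the measured TCP pose, the force and the opening at its end, in the units of the state.
- robot.get_obs(): the state, without advancing time (a new reading comes with each control period).
- eyes.snapshot(name): name is "side" or "top"; returns (picture, depth): 420x560x3 uint8, red, green, blue; 420x560 float32, m along the optical axis (not along the pixel's ray), 0 where there is no reading.
- eyes.camera_params(name): a dict with "mtx" (3x3 intrinsics, pixels), "world_to_cam" (4x4, takes a point from world to camera coordinates). Camera axes: x right, y up, looking along -z (the intrinsics and any distortion apply to the point x, -y, -z); pixel columns grow to the right and rows downward; lengths in m; the calibration is good to about 2 mm. A picture is of the moment at which its call begins. camera_params takes no time and is no camera call.
- close_job(): hands the job in, once; it reports no verdict.
The state is a dict: "time": time; "joint_positions": joint angles; "qvel": joint speeds; "joint_torque": joint torques, N m; "tool_pos": TCP position; "ee_rot": TCP orientation; "wrist_force": force on the tool from outside, world axes, zero at the start; "wrist_torque": the same for the moment, N m; "width": finger opening in m.
Only numpy, scipy, OpenCV 4.12 (cv2) and the standard library are available. Lean on these libraries where they do the work, as an engineer would, in place of code of your own. Each camera call takes 0.05 s, during which the arm holds its last target. There are 200 camera calls.

## Working session

There is one attempt and no reset: what is moved stays moved. The work goes in short steps, Python scripts to look and compute and a shell command to move; the robot and the scene stay as the last step left them, time stands still between calls to the robot, and variables do not carry over. Pictures are saved under pics/ and viewed, about 12 in all and at most 16, crops included, and the job is handed in when it is done.

```bash
ls; mkdir -p pics; python3 - <<'E'
from bench import robot, eyes
import cv2
o=robot.get_obs(); print(o)
for n in("top","side"):
    p,d=eyes.snapshot(n); cv2.imwrite(f"pics/{n}0.png",p[...,::-1]); c=eyes.camera_params(n); print(n,c)
E
```

```text
pics
{'time': 0.0, 'joint_positions': array([ 1.03787354e+00,  8.79819601e-02,  1.37222624e+00,  1.29682928e-06,
        1.68357341e+00, -1.03108205e-01]), 'qvel': array([ 9.54932120e-04, -1.49840262e-03, -2.41411794e-03,  8.93127036e-04,
       -7.49641974e-05, -1.66408362e-03]), 'joint_torque': array([-4.22689970e-05, -3.40190077e+01, -3.02425575e+01,  7.16519728e-02,
        3.30269441e-02, -1.80573725e-04]), 'tool_pos': array([0.22892283, 0.4995101 , 0.20430364]), 'ee_rot': array([-3.14136607e+00,  2.17720265e-03,  1.14098214e+00]), 'wrist_force': array([-0.71613766, -0.07441932,  0.17442289]), 'wrist_torque': array([ 0.01745301, -0.03211203, -0.01671217]), 'width': 0.09400413097079709}
top {'mtx': array([[424.73345399,   0.        , 275.67787518],
       [  0.        , 424.73345399, 210.16936764],
       [  0.        ,   0.        ,   1.        ]]), 'world_to_cam': array([[-1.02893830e-01, -9.94692107e-01,  6.87577741e-04,
         5.06739630e-02],
       [ 9.65054433e-01, -9.96604940e-02,  2.42358674e-01,
        -5.80845888e-01],
       [-2.41003735e-01,  2.56007622e-02,  9.70186477e-01,
        -8.11304746e-01],
       [ 0.00000000e+00,  0.00000000e+00,  0.00000000e+00,
         1.00000000e+00]])}
side {'mtx': array([[528.66710871,   0.        , 284.75591828],
       [  0.        , 528.66710871, 219.71994536],
       [  0.        ,   0.        ,   1.        ]]), 'world_to_cam': array([[-0.99687531, -0.07869874,  0.00679185,  0.58089895],
       [ 0.06236961, -0.73143064,  0.67905762, -0.04385195],
       [-0.04847321,  0.67735938,  0.73405355, -1.16776916],
       [ 0.        ,  0.        ,  0.        ,  1.        ]])}
```

View pics/top0.png

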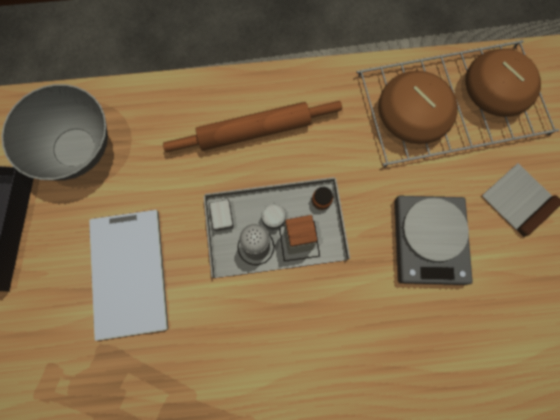

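View pics/side0.png

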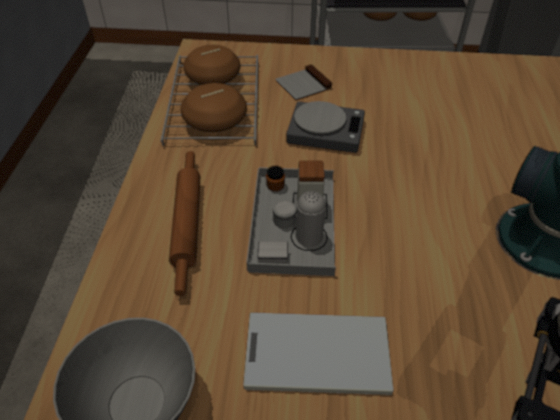

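The top view has the board on the left (centre ≈128,274) and the scale pan at (436,230). In the bay: shaker (255,240), canister lid (301,230), tin (273,215), flat box (221,214), jar (322,197). The side view shows the same layout.

```bash
cat > h.py <<'E'
import numpy as np, cv2
from bench import robot, eyes
def cam(n):
    c=eyes.camera_params(n); return c["mtx"],c["world_to_cam"]
def ray(n,uv,z):
    K,T=cam(n); uv=np.atleast_2d(uv).astype(float)
    d=np.c_[(uv[:,0]-K[0,2])/K[0,0],-(uv[:,1]-K[1,2])/K[1,1],-np.ones(len(uv))]
    R=T[:3,:3]; o=-R.T@T[:3,3]; w=d@R
    return o+w*((z-o[2])/w[:,2])[:,None]
def proj(n,P):
    K,T=cam(n); p=np.atleast_2d(P)@T[:3,:3].T+T[:3,3]
    return np.c_[K[0,0]*p[:,0]/-p[:,2]+K[0,2],K[1,1]*-p[:,1]/-p[:,2]+K[1,2]]
def cloud(n,dep):
    K,T=cam(n); v,u=np.mgrid[:420,:560]
    c=np.stack([(u-K[0,2])/K[0,0]*dep,-(v-K[1,2])/K[1,1]*dep,-dep],-1)-T[:3,3]
    W=c@T[:3,:3]; W[dep==0]=np.nan; return W
def rect(n,mask,z):
    """largest contour of mask cast on plane z -> centre(mm), size(mm), angle, pixel bbox"""
    cs,_=cv2.findContours(mask.astype(np.uint8),cv2.RETR_EXTERNAL,cv2.CHAIN_APPROX_NONE)
    c=max(cs,key=cv2.contourArea)[:,0]; P=ray(n,c,z)[:,:2]*1000
    return cv2.minAreaRect(P.astype(np.float32)), cv2.minEnclosingCircle(P.astype(np.float32)), c.min(0),c.max(0)
E
python3 - <<'E'
from h import *
np.set_printoptions(precision=1,suppress=True)
for n in("top","side"):
    p,d=eyes.snapshot(n); W=cloud(n,d); z=W[...,2]
    hsv=cv2.cvtColor(p,cv2.COLOR_RGB2HSV)
    yy=W[...,1]; xx=W[...,0]
    if n=="top": c=dict(sh=(255,240),can=(301,230),tin=(273,215),box=(221,214),jar=(322,197),pan=(436,230),board=(128,280),floor=(230,255),wood=(200,300))
    else: c=dict(sh=(312,200),can=(311,170),tin=(285,210),box=(272,251),jar=(276,173),pan=(320,117),board=(320,350),wood=(200,350))
    for k,(u,v) in c.items(): print(n,k,np.nanmedian(W[v-1:v+2,u-1:u+2].reshape(-1,3),0)*1000, hsv[v,u])
    inb=lambda u,v,r:(lambda m:(cv2.circle(m,(u,v),r,1,-1),m)[1])(np.zeros((420,560),np.uint8))>0
    R=dict(sh=(.085,.14,30),can=(.11,.135,25),tin=(.038,.055,16),box=(.034,.05,20),jar=(.045,.065,16),pan=(.044,.06,45),board=(.012,.03,90))
    for k,(a,b,r) in R.items():
        m=(z>a)&(z<b)&inb(*c[k],r); P=W[m][:,:2]*1000
        print(n,k,len(P),"med",np.median(P,0),"p2-98",np.percentile(P,[1,99],axis=0).ravel(),cv2.minAreaRect(P.astype(np.float32)),np.median(z[m])*1000)
E
```

```text
top sh [514.6  37.5 127. ] [ 27  19 146]
top can [526.  -52.6 122.5] [ 12 157 130]
top tin [579.5  -3.2  45. ] [ 35  18 167]
top box [594.6 107.7  38.5] [ 30  19 165]
top jar [ 606.4 -111.5   53.4] [17 66 35]
top pan [ 511.1 -341.4   48.9] [ 30  17 146]
top board [476.6 316.9  16.6] [103  13 174]
top floor [509.5  98.5   4.4] [ 30  20 140]
top wood [420.4 170.5  -2.1] [ 20 116 162]
top sh 749 med [517.4  39.5] p2-98 [492.7  12.7 548.1  68. ] ((520.6378784179688, 39.865997314453125), (57.176448822021484, 59.16438674926758), 40.58284378051758) 122.243810601966
top can 786 med [524.9 -51.6] p2-98 [498.7 -78.9 552.6 -24.9] ((526.5152587890625, -52.22108840942383), (54.78272247314453, 54.04953384399414), 4.827032089233398) 122.2542041313518
top tin 451 med [578.9  -2.8] p2-98 [555.1 -26.6 604.   21.1] ((579.623291015625, -2.1516551971435547), (49.36463165283203, 50.4467887878418), 83.99453735351562) 44.599245921477156
top box 534 med [594.2 108.9] p2-98 [565.   87.5 624.7 130.5] ((595.0110473632812, 109.10879516601562), (62.07826614379883, 43.75965881347656), 4.966279029846191) 38.2649390
[... 1509 characters left out ...]
.2  87.7 630.1 133. ] ((599.8478393554688, 115.01903533935547), (61.32352066040039, 56.90610885620117), 3.862558603286743) 39.65615410617974
side jar 196 med [ 614.9 -111. ] p2-98 [ 596.2 -133.4  633.5  -93.8] ((615.3836669921875, -113.341796875), (40.26804733276367, 39.843746185302734), 62.48576736450195) 53.53366036288626
side pan 1329 med [ 518.4 -337.8] p2-98 [ 454.5 -405.8  582.1 -276.6] ((516.819091796875, -337.14129638671875), (140.7900390625, 148.6653289794922), 40.41846466064453) 50.08433400683151
side board 11001 med [499.1 326.1] p2-98 [371.4 139.5 625.1 397.2] ((500.7413330078125, 265.69512939453125), (260.07415771484375, 262.96929931640625), 2.580371141433716) 17.828046845354184
```

```bash
python3 -c "
import cv2
a=cv2.resize(cv2.imread('pics/top0.png')[175:285,195:355],None,fx=5,fy=5,interpolation=2)
cv2.imwrite('pics/c1.png',a)
b=cv2.resize(cv2.imread('pics/side0.png')[150:285,235:355],None,fx=4.4,fy=4.4,interpolation=2)
cv2.imwrite('pics/c2.png',b)"
```

```text
(no output)
```

View pics/c1.png

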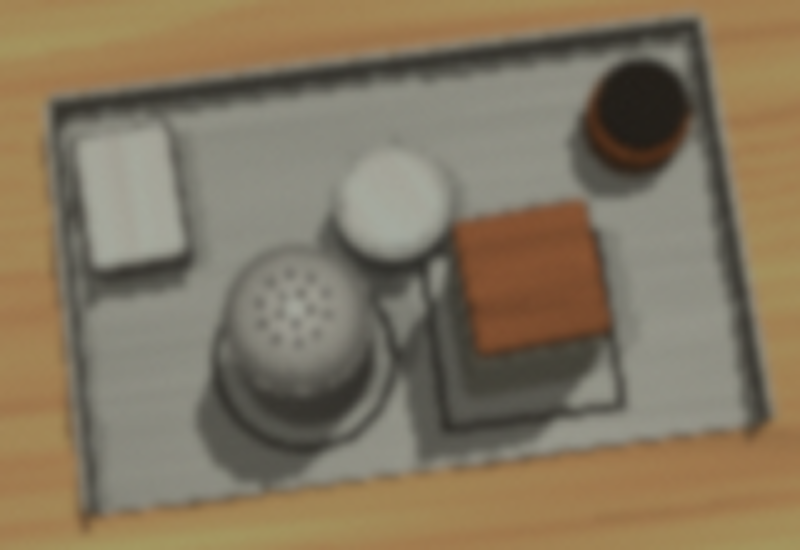

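The crop shows both objects standing off-centre in their outlines, toward the back. The two cameras differ by a few mm, so I'll refine with rays onto known heights.

```bash
cat > meas.py <<'E'
from h import *
def disc(u,v,r):
    m=np.zeros((420,560),np.uint8); cv2.circle(m,(u,v),r,1,-1); return m>0
E
python3 - <<'E'
from meas import *
for n in("top","side"):
    p,d=eyes.snapshot(n); W=cloud(n,d); z=W[...,2]; hsv=cv2.cvtColor(p,cv2.COLOR_RGB2HSV)
    t=n=="top"
    print(n,"can",rect(n,disc(*((301,230) if t else (311,170)),25)&(hsv[...,1]>100)&(z>.11),.124)[0])
    print(n,"tin",rect(n,disc(*((273,215) if t else (285,210)),15)&(z>.04)&(z<.056),.046)[1])
    print(n,"pan",rect(n,disc(*((436,230) if t else (320,117)),40)&(z>.0445)&(z<.06),.050)[:2])
    m=(hsv[...,1]<35)&(hsv[...,2]>(150 if t else 100))&disc(*((128,274) if t else (320,352)),85)&(z>.01)&(z<.03)
    m=cv2.morphologyEx(m.astype(np.uint8),cv2.MORPH_OPEN,np.ones((5,5)))
    print(n,"board",rect(n,m,.018)[0])
    P=W[disc(*((255,240) if t else (310,215)),34)&(z>.085)&(z<.104)&(W[...,1]>0)][:,:2]*1000  # wall points
    a=np.c_[2*P,np.ones(len(P))]; s=np.linalg.lstsq(a,(P**2).sum(1),rcond=None)[0]
    print(n,"shaker wall",s[:2],np.sqrt(s[2]+s[:2]@s[:2]),len(P))
    # bay outer corners by eye from pictures (guard top z=.030 back, front corners floor)
    if t:
        uv=np.array([[195+52/5,175+100/5],[195+697/5,175+20/5],[195+770/5,175+420/5],[195+87/5,175+517/5]]); print(ray(n,uv[:2],.03)[:,:2]*1000,ray(n,uv[2:],.01)[:,:2]*1000)
E
```

```text
top can ((525.2665405273438, -51.78288269042969), (53.59320831298828, 53.93708038330078), 4.972496509552002)
top tin ((579.0323486328125, -3.3572869300842285), 26.07906150817871)
top pan (((513.232666015625, -340.45770263671875), (132.64251708984375, 135.17926025390625), 77.86193084716797), ((512.6121826171875, -340.9542541503906), 68.26317596435547))
top board ((493.5613098144531, 319.85015869140625), (255.41665649414062, 146.78118896484375), 2.577427625656128)
top shaker wall [521.98607881  40.28438768] 29.56648623580603 57
[[ 643.3280213   139.72947097]
 [ 650.81763323 -147.4041648 ]] [[ 473.51497816 -157.65639964]
 [ 462.36671323  139.3405924 ]]
side can ((531.3861694335938, -45.842098236083984), (54.18550491333008, 63.99723434448242), 4.932168960571289)
side tin ((584.5709838867188, -0.3666299879550934), 28.597522735595703)
side pan (((518.28271484375, -339.5328063964844), (134.6060791015625, 139.35841369628906), 5.013434886932373), ((518.9761352539062, -340.2552795410156), 70.81552124023438))
side board ((497.8937072753906, 321.6876525878906), (256.9001159667969, 147.83399963378906), 2.579291343688965)
side shaker wall [526.86800637  40.04108049] 29.063306762145114 180
```

```bash
cat > to.py <<'E'
# usage: to.py x y z yaw(deg), mm: prints turn wz (deg), tool shift (mm) from the measured pose
import sys; from h import *
from scipy.spatial.transform import Rotation as Ro
x,y,z,a=map(float,sys.argv[1:5]); o=robot.get_obs()
R=Ro.from_euler('xyz',o["ee_rot"]); G=Ro.from_euler('xyz',[180,0,a],degrees=True)
print("t",round(o["time"],2),"turn",np.round((R.inv()*G).as_rotvec(degrees=True),2),"shift",np.round(R.inv().apply(np.array([x,y,z])-o["tool_pos"]*1000),1))
print("pos",np.round(o["tool_pos"]*1000,1),"yaw",round(np.degrees(o["ee_rot"][2]),2),"w",round(o["width"]*1000,1),"F",np.round(o["wrist_force"],1),"j",np.round(o["joint_positions"],2))
E
python3 to.py 524.5 40.2 204 5
```

```text
t 0.3 turn [2.000e-02 4.000e-02 6.038e+01] shift [-294.7  460.1    1.3]
pos [229.1 499.8 205.1] yaw 65.38 w 94.2 F [-0.4 -0.2 -0. ] j [ 1.04  0.09  1.37  0.    1.68 -0.1 ]
```

```bash
python3 -m jog '[[[0,0,8],[-25,40,0],-1],[[0,0,16],[-50,80,0],-1],[[0,0,24],[-76,118,0],-1],[[0,0,32],[-102,156,0],-1],[[0,0,40],[-127,194,0],-1]]'; python3 to.py 524.5 40.2 204 5
```

```text
time: 0.8
tool_pos: [0.3531, 0.3021, 0.2056]
ee_rot: [-3.142, -0.001, 0.438]
wrist_force: [0.3, 0.8, -0.1]
width: 0.0936
t 0.8 turn [-1.000e-02 -4.000e-02  2.008e+01] shift [ 44.2 309.9   1.6]
pos [353.1 302.1 205.6] yaw 25.08 w 93.6 F [ 0.3  0.8 -0.1] j [ 0.59 -0.1   1.56 -0.    1.68  0.15]
```

```bash
python3 -m jog '[[[0,0,5],[6,44,0],-1],[[0,0,10],[13,88,0],-1],[[0,0,15],[19,132,0],-1],[[0,0,20],[25,176,0],-1],[[0,0,20],[31,220,0],-1]]'; python3 to.py 524.5 40.2 204 5
```

```text
time: 1.3
tool_pos: [0.4756, 0.1165, 0.2056]
ee_rot: [-3.141, -0.001, 0.092]
wrist_force: [0.7, 0.5, 0.7]
width: 0.0939
t 1.3 turn [-0.01 -0.04  0.28] shift [41.6 80.5  1.7]
pos [475.6 116.5 205.6] yaw 5.28 w 93.9 F [0.7 0.5 0.7] j [ 0.12 -0.05  1.51  0.    1.68  0.03]
```

```bash
python3 -m jog '[[[0,0,0.3],[20,40,0],-1],[[0,0,0.3],[42,80.5,0],-1],[[0,0,0.3],[42,80.5,0],-1],[[0,0,0.3],[42,80.5,0],-1]]'; python3 to.py 524.5 40.2 65 5; python3 - <<'E'
from h import *
a=[]
for n in("top","side"):
    p,d=eyes.snapshot(n); u,v=np.int32(proj(n,[.5245,.0402,.12])[0]); a.append(cv2.resize(p[max(v-80,0):v+60,u-70:u+70],(400,400))[...,::-1])
cv2.imwrite("pics/g1.png",np.hstack(a))
E
```

```text
time: 1.7
tool_pos: [0.5243, 0.0414, 0.205]
ee_rot: [-3.141, 0.001, 0.086]
wrist_force: [0.6, -0.1, -0.3]
width: 0.0943
t 1.7 turn [-0.05  0.07 -0.05] shift [  0.3   1.3 140. ]
pos [524.3  41.4 205. ] yaw 4.95 w 94.3 F [ 0.6 -0.1 -0.3] j [-0.03  0.03  1.43  0.    1.68 -0.12]
```

View pics/g1.png

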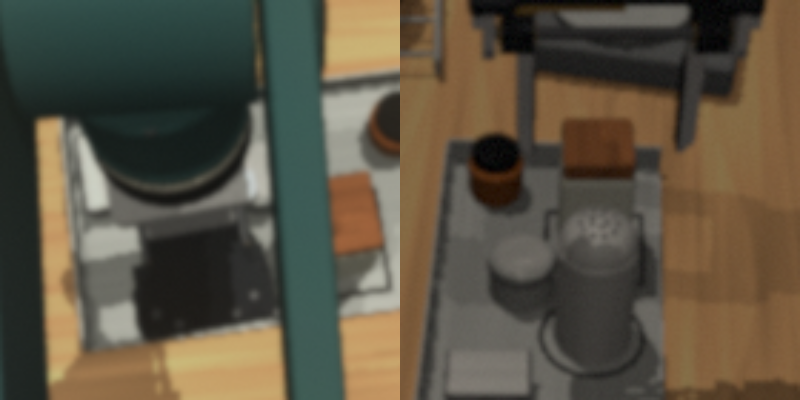

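Side view: fingertips at about (527,147) and (685,148) in the composite, straddling the shaker; top view is blocked by the arm. I'll check the side camera's x-bias against the known TCP.

```bash
python3 - <<'E'
from h import *
n="side"; u,v=np.int32(proj(n,[.5245,.0402,.12])[0])
f=lambda x,y:(u-70+(x-400)*.35,max(v-80,0)+y*.35)
print(ray(n,[f(527,147),f(685,148)],.205)*1000, proj(n,[.5243,.0414,.205]),np.mean([f(527,147),f(685,148)],0))
E
```

```text
[[576.86016655  50.75494241 205.        ]
 [471.38806191  42.62647495 205.        ]] [[314.12705787 168.77686059]] [314.1   170.625]
```

```bash
python3 -m jog '[[[0,0,0],[2,1,30],-1],[[0,0,0],[2,1,60],-1],[[0,0,0],[2,1,90],-1],[[0,0,0],[2,1,115],-1],[[0,0,0],[2,1,130],-1]]'; python3 -m jog '[[[0,0,0],[0,0,5],-1],[[0,0,0],[0,0,10],-1],[[0,0,0],[0,0,10],-1],[[0,0,0],[0,0,10],-0.5],[[0,0,0],[0,0,10],0]]';python3 -m jog '[[[0,0,0],[0,0,0],0.1],[[0,0,0],[0,0,0],0.2],[[0,0,0],[0,0,0],0.3],[[0,0,0],[0,0,0],0.4],[[0,0,0],[0,0,0],0.5]]'; python3 to.py 526 40.2 65 5
```

```text
time: 2.3
tool_pos: [0.5242, 0.0431, 0.0733]
ee_rot: [-3.141, 0.003, 0.091]
wrist_force: [-0.4, -0.6, -0.3]
width: 0.0938
time: 2.8
tool_pos: [0.5271, 0.0413, 0.0666]
ee_rot: [3.141, -0.002, 0.089]
wrist_force: [-0.5, 0.2, -0.4]
width: 0.0815
time: 3.3
tool_pos: [0.5254, 0.041, 0.0657]
ee_rot: [3.142, 0.002, 0.089]
wrist_force: [-4.8, -0.6, 6.0]
width: 0.0591
t 3.3 turn [0.01 0.13 0.07] shift [0.5 0.8 0.7]
pos [525.4  41.   65.7] yaw 5.07 w 59.1 F [-4.8 -0.6  6. ] j [-0.03  0.11  1.63 -0.    1.41 -0.12]
```

```bash
python3 -m jog '[[[0,0,0],[0,0,0],1],[[0,0,0],[0,0,0],1],[[0,0,0],[0,0,0],1]]'; python3 to.py 525 41 65 5; python3 -m jog '[[[0,0,0],[0,0,-10],1],[[0,0,0],[0,0,-30],1],[[0,0,0],[0,0,-50],1],[[0,0,0],[0,0,-70],1],[[0,0,0],[0,0,-80],1]]'; python3 to.py 570 322 145 5
```

```text
time: 3.6
tool_pos: [0.5254, 0.041, 0.0657]
ee_rot: [3.141, 0.002, 0.089]
wrist_force: [-6.0, -0.2, 5.2]
width: 0.0597
t 3.6 turn [0.01 0.12 0.07] shift [-0.4 -0.   0.7]
pos [525.4  41.   65.7] yaw 5.07 w 59.7 F [-6.  -0.2  5.2] j [-0.03  0.11  1.63 -0.    1.41 -0.12]
time: 4.1
tool_pos: [0.5279, 0.0413, 0.1474]
ee_rot: [3.142, -0.004, 0.089]
wrist_force: [-0.6, 0.0, -2.9]
width: 0.0596
t 4.1 turn [ 0.   -0.26  0.07] shift [  66.8 -275.9    2.7]
pos [527.9  41.3 147.4] yaw 5.07 w 59.6 F [-0.6  0.  -2.9] j [-0.03  0.06  1.52  0.    1.56 -0.12]
```

```bash
python3 -m jog '[[[0,0,0],[4,-20,0],1],[[0,0,0],[11,-50,0],1],[[0,0,0],[19,-85,0],1],[[0,0,0],[28,-120,0],1],[[0,0,0],[36,-155,0],1]]'; python3 -m jog '[[[0,0,0],[5,-32,0],1],[[0,0,0],[11,-62,0],1],[[0,0,0],[16,-90,0],1],[[0,0,0],[20,-110,0],1],[[0,0,0],[21,-120,0],1]]'; python3 -m jog '[[[0,0,0],[0,0,0],1],[[0,0,0],[0,0,0],1]]';python3 to.py 560 322 78 5
```

```text
time: 4.6
tool_pos: [0.5488, 0.2002, 0.1446]
ee_rot: [-3.141, 0.0, 0.088]
wrist_force: [0.7, -1.0, -3.0]
width: 0.0593
time: 5.1
tool_pos: [0.5586, 0.3221, 0.1441]
ee_rot: [-3.141, 0.001, 0.09]
wrist_force: [0.1, 0.4, -3.3]
width: 0.0591
time: 5.3
tool_pos: [0.5588, 0.3194, 0.145]
ee_rot: [3.141, 0.001, 0.088]
wrist_force: [0.5, -0.6, -3.2]
width: 0.0594
t 5.3 turn [0.06 0.04 0.06] shift [ 1.5 -2.6 67. ]
pos [558.8 319.4 145. ] yaw 5.06 w 59.4 F [ 0.5 -0.6 -3.2] j [ 0.43  0.31  1.22 -0.    1.6   0.34]
```

```bash
python3 -m jog '[[[0,0,0],[0,0,20],1],[[0,0,0],[0,0,40],1],[[0,0,0],[0,0,55],1],[[0,0,0],[0,0,62],1],[[0,0,0],[0,0,62],1]]'; python3 -m jog '[[[0,0,0],[0,0,2],1],[[0,0,0],[0,0,3],1],[[0,0,0],[0,0,3],1]]';python3 -m jog '[[[0,0,0],[0,0,1],1],[[0,0,0],[0,0,1],1]]';python3 -m jog '[[[0,0,0],[0,0,1],1],[[0,0,0],[0,0,1],1]]'
```

```text
time: 5.8
tool_pos: [0.5582, 0.3192, 0.0821]
ee_rot: [3.141, 0.003, 0.088]
wrist_force: [0.6, 0.5, -2.4]
width: 0.0594
time: 6.1
tool_pos: [0.5593, 0.3204, 0.0814]
ee_rot: [-3.141, -0.001, 0.089]
wrist_force: [0.0, 0.3, -3.0]
width: 0.0593
time: 6.3
tool_pos: [0.5589, 0.3203, 0.0798]
ee_rot: [-3.141, -0.0, 0.089]
wrist_force: [-0.1, 0.2, -3.6]
width: 0.0593
time: 6.5
tool_pos: [0.5587, 0.3202, 0.0783]
ee_rot: [3.142, 0.0, 0.089]
wrist_force: [-0.2, 0.0, -3.1]
width: 0.0596
```

```bash
python3 -m jog '[[[0,0,0],[0,0,1],1],[[0,0,0],[0,0,1],1]]';python3 -m jog '[[[0,0,0],[0,0,0.7],1],[[0,0,0],[0,0,0.7],1]]'
```

```text
time: 6.7
tool_pos: [0.5589, 0.3202, 0.0777]
ee_rot: [-3.141, -0.0, 0.089]
wrist_force: [-0.7, 0.8, -1.6]
width: 0.0593
time: 6.9
tool_pos: [0.5589, 0.3203, 0.0777]
ee_rot: [-3.141, -0.001, 0.089]
wrist_force: [-1.3, 1.1, 2.4]
width: 0.0593
```

```bash
python3 -m jog '[[[0,0,0],[0,0,0],-0.2],[[0,0,0],[0,0,0],-0.35],[[0,0,0],[0,0,0],-0.5],[[0,0,0],[0,0,0],-1],[[0,0,0],[0,0,0],-1]]';python3 -m jog '[[[0,0,0],[0,0,0],-1],[[0,0,0],[0,0,-20],-1],[[0,0,0],[0,0,-60],-1],[[0,0,0],[0,0,-100],-1],[[0,0,0],[0,0,-130],-1]]'; python3 to.py 528.5 -48 206 5
```

```text
time: 7.4
tool_pos: [0.559, 0.3201, 0.0767]
ee_rot: [-3.142, -0.0, 0.088]
wrist_force: [0.0, 0.0, -0.6]
width: 0.083
time: 7.9
tool_pos: [0.5593, 0.3204, 0.2099]
ee_rot: [-3.14, -0.003, 0.089]
wrist_force: [1.2, -0.3, -0.7]
width: 0.0939
t 7.9 turn [-0.07 -0.17  0.07] shift [-63.3 364.2   3.2]
pos [559.3 320.4 209.9] yaw 5.07 w 93.9 F [ 1.2 -0.3 -0.7] j [0.43 0.3  1.12 0.   1.72 0.34]
```

```bash
python3 -m jog '[[[0,0,0],[-7,45,0],-1],[[0,0,0],[-15,90,0],-1],[[0,0,0],[-23,135,0],-1],[[0,0,0],[-31,180,0],-1],[[0,0,0],[-39,225,0],-1]]';python3 -m jog '[[[0,0,0],[-8,45,0],-1],[[0,0,0],[-16,90,0],-1],[[0,0,0],[-23,135,0],-1],[[0,0,0],[-24,139,0],-1],[[0,0,0],[-24,139,0],-1]]';python3 to.py 529 -48 65 5; python3 - <<'E'
from h import *
a=[]
p,d=eyes.snapshot("top"); a.append(cv2.resize(p[160:345,60:360],(600,370))[...,::-1])
cv2.imwrite("pics/g2.png",a[0])
p,d=eyes.snapshot("side"); cv2.imwrite("pics/g3.png",cv2.resize(p[100:400,200:410],(560,600*560//420//1))[...,::-1][:600])
E
```

```text
time: 8.4
tool_pos: [0.5395, 0.0909, 0.2069]
ee_rot: [3.141, -0.001, 0.089]
wrist_force: [-0.1, 0.3, -0.2]
width: 0.0939
time: 8.9
tool_pos: [0.5281, -0.049, 0.2068]
ee_rot: [-3.141, -0.0, 0.086]
wrist_force: [-0.2, 0.5, 0.2]
width: 0.094
t 8.9 turn [-0.03 -0.02 -0.09] shift [  0.9  -0.8 141.8]
pos [528.1 -49.  206.8] yaw 4.91 w 94.0 F [-0.2  0.5  0.2] j [-0.2   0.04  1.41  0.    1.68 -0.29]
```

View pics/g3.png

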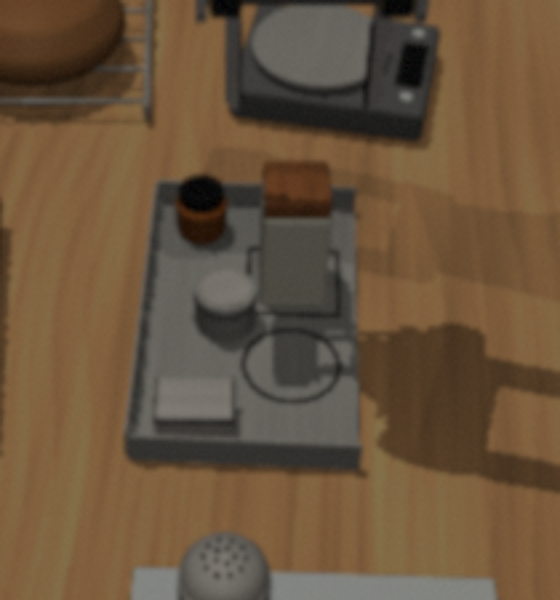

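Shaker upright on the board; the round outline (≈291,365) is now clear and the canister and tin are undisturbed. Grasping the canister.

```bash
python3 -m jog '[[[0,0,0],[1,-1,30],-1],[[0,0,0],[1,-1,60],-1],[[0,0,0],[1,-1,90],-1],[[0,0,0],[1,-1,115],-1],[[0,0,0],[1,-1,130],-1]]'; python3 -m jog '[[[0,0,0],[0,0,5],-1],[[0,0,0],[0,0,11],-1],[[0,0,0],[0,0,11],-1],[[0,0,0],[0,0,11],-0.5],[[0,0,0],[0,0,11],0]]';python3 -m jog '[[[0,0,0],[0,0,0],0.1],[[0,0,0],[0,0,0],0.2],[[0,0,0],[0,0,0],0.5],[[0,0,0],[0,0,0],1],[[0,0,0],[0,0,0],1]]'; python3 -m jog '[[[0,0,0],[0,0,0],1],[[0,0,0],[0,0,0],1]]'; python3 to.py 529 -48 65 5
```

```text
time: 9.5
tool_pos: [0.528, -0.0445, 0.0742]
ee_rot: [-3.14, 0.003, 0.092]
wrist_force: [-0.2, -0.0, -1.3]
width: 0.0939
time: 10.0
tool_pos: [0.5299, -0.0469, 0.0669]
ee_rot: [3.141, -0.002, 0.089]
wrist_force: [0.1, -0.3, -0.2]
width: 0.081
time: 10.5
tool_pos: [0.5287, -0.0471, 0.066]
ee_rot: [3.142, 0.001, 0.088]
wrist_force: [-3.4, -0.3, 2.1]
width: 0.0557
time: 10.7
tool_pos: [0.5287, -0.0471, 0.066]
ee_rot: [3.141, 0.001, 0.089]
wrist_force: [-3.9, 0.1, 4.3]
width: 0.0559
t 10.7 turn [0.01 0.06 0.07] shift [0.2 1.  1. ]
pos [528.7 -47.1  66. ] yaw 5.07 w 55.9 F [-3.9  0.1  4.3] j [-0.2   0.12  1.62 -0.    1.41 -0.28]
```

```bash
python3 -m jog '[[[0,0,0],[0,0,-10],1],[[0,0,0],[0,0,-30],1],[[0,0,0],[0,0,-50],1],[[0,0,0],[0,0,-70],1],[[0,0,0],[0,0,-80],1]]'; python3 to.py 425 319 147 5
```

```text
time: 11.2
tool_pos: [0.5303, -0.0468, 0.1474]
ee_rot: [3.141, -0.003, 0.089]
wrist_force: [0.7, -0.0, -4.1]
width: 0.0559
t 11.2 turn [ 0.01 -0.19  0.08] shift [ -72.5 -373.7    0. ]
pos [530.3 -46.8 147.4] yaw 5.08 w 55.9 F [ 0.7 -0.  -4.1] j [-0.2   0.06  1.51  0.    1.56 -0.28]
```

```bash
python3 -m jog '[[[0,0,0],[-4,-20,0],1],[[0,0,0],[-10,-50,0],1],[[0,0,0],[-17,-85,0],1],[[0,0,0],[-24,-120,0],1],[[0,0,0],[-31,-160,0],1]]'; python3 -m jog '[[[0,0,0],[-8,-40,0],1],[[0,0,0],[-16,-80,0],1],[[0,0,0],[-24,-120,0],1],[[0,0,0],[-31,-160,0],1],[[0,0,0],[-36,-190,0],1]]'; python3 -m jog '[[[0,0,0],[-4,-15,0],1],[[0,0,0],[-5,-23,0],1],[[0,0,0],[-5,-23,0],1],[[0,0,0],[-5,-23,0],1]]';python3 to.py 425 319 78 5
```

```text
time: 11.7
tool_pos: [0.4835, 0.1107, 0.1448]
ee_rot: [-3.141, 0.001, 0.087]
wrist_force: [0.1, -0.1, -4.3]
width: 0.0559
time: 12.2
tool_pos: [0.4301, 0.2981, 0.1449]
ee_rot: [-3.141, 0.001, 0.09]
wrist_force: [1.0, -0.3, -3.7]
width: 0.0554
time: 12.6
tool_pos: [0.4249, 0.3172, 0.1455]
ee_rot: [3.141, 0.0, 0.087]
wrist_force: [-0.5, -0.0, -3.7]
width: 0.0557
t 12.6 turn [0.06 0.   0.01] shift [ 0.3 -1.9 67.5]
pos [424.9 317.2 145.5] yaw 5.01 w 55.7 F [-0.5 -0.  -3.7] j [ 0.53  0.06  1.52 -0.    1.56  0.45]
```

```bash
python3 -m jog '[[[0,0,0],[0,0,20],1],[[0,0,0],[0,0,40],1],[[0,0,0],[0,0,55],1],[[0,0,0],[0,0,62],1],[[0,0,0],[0,0,62],1]]'; python3 -m jog '[[[0,0,0],[0,0,2],1],[[0,0,0],[0,0,3],1],[[0,0,0],[0,0,3],1]]';python3 -m jog '[[[0,0,0],[0,0,1],1],[[0,0,0],[0,0,1],1]]'
```

```text
time: 13.1
tool_pos: [0.424, 0.3172, 0.0825]
ee_rot: [3.14, 0.002, 0.088]
wrist_force: [0.1, -0.2, -3.5]
width: 0.0559
time: 13.4
tool_pos: [0.4249, 0.3185, 0.0815]
ee_rot: [-3.141, -0.001, 0.089]
wrist_force: [-0.3, -0.6, -4.3]
width: 0.0555
time: 13.6
tool_pos: [0.4245, 0.3184, 0.08]
ee_rot: [-3.141, -0.0, 0.089]
wrist_force: [0.3, 0.2, -3.6]
width: 0.0561
```

```bash
python3 -m jog '[[[0,0,0],[0,0,1],1],[[0,0,0],[0,0,1],1]]'; python3 -m jog '[[[0,0,0],[0,0,1],1],[[0,0,0],[0,0,1],1]]';python3 -m jog '[[[0,0,0],[0,0,0.5],1],[[0,0,0],[0,0,0.5],1]]'
```

```text
time: 13.8
tool_pos: [0.4244, 0.3183, 0.0787]
ee_rot: [3.142, 0.0, 0.089]
wrist_force: [0.0, 0.3, -3.2]
width: 0.0559
time: 14.0
tool_pos: [0.4245, 0.3184, 0.078]
ee_rot: [-3.141, -0.0, 0.089]
wrist_force: [-0.5, 0.8, -2.5]
width: 0.0557
time: 14.2
tool_pos: [0.4245, 0.3184, 0.0779]
ee_rot: [-3.141, -0.0, 0.089]
wrist_force: [-1.4, 0.0, 0.9]
width: 0.0559
```

```bash
python3 -m jog '[[[0,0,0],[0,0,0],-0.2],[[0,0,0],[0,0,0],-0.35],[[0,0,0],[0,0,0],-0.5],[[0,0,0],[0,0,0],-1],[[0,0,0],[0,0,0],-1]]';python3 -m jog '[[[0,0,0],[0,0,0],-1],[[0,0,0],[0,0,-20],-1],[[0,0,0],[0,0,-60],-1],[[0,0,0],[0,0,-100],-1],[[0,0,0],[0,0,-130],-1]]'; python3 to.py 582 -1 206 -85; python3 - <<'E'
from h import *
a=[]
for n in("top","side"):
    p,d=eyes.snapshot(n); np.savez(f"s1_{n}.npz",p=p,d=d)
    c=p[170:290,190:370] if n=="top" else p[155:275,230:370]
    a.append(cv2.resize(c,(400,int(400*c.shape[0]/c.shape[1])),interpolation=2)[:343 if n=='side' else 267,:,::-1])
h=max(x.shape[0] for x in a); a=[cv2.copyMakeBorder(x,0,h-x.shape[0],0,0,0) for x in a]
cv2.imwrite("pics/b.png",np.hstack(a))
E
```

```text
time: 14.7
tool_pos: [0.4247, 0.3183, 0.0774]
ee_rot: [-3.141, -0.001, 0.088]
wrist_force: [0.6, 0.3, -0.7]
width: 0.0829
time: 15.2
tool_pos: [0.425, 0.3186, 0.2101]
ee_rot: [-3.14, -0.003, 0.089]
wrist_force: [-0.1, 0.2, 0.8]
width: 0.0944
t 15.2 turn [-1.900e-01 -6.000e-02  9.007e+01] shift [128.1 332.2   4. ]
pos [425.  318.6 210.1] yaw 5.07 w 94.4 F [-0.1  0.2  0.8] j [0.54 0.04 1.41 0.   1.69 0.45]
```

View pics/b.png

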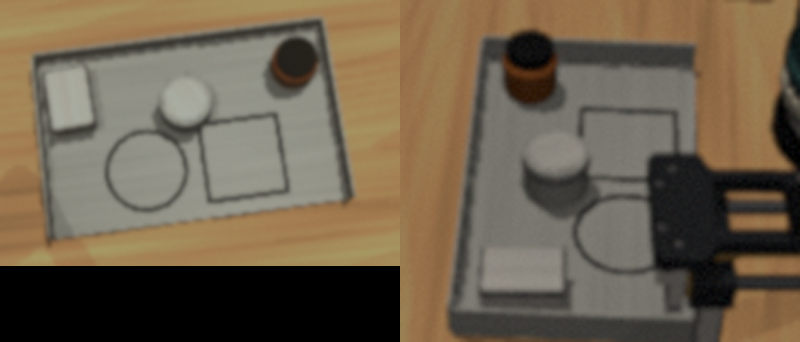

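Bay floor is clear: round outline (≈147,170) and square (≈244,158) are fully visible in the top crop. Measuring them.

```bash
cat > outl.py <<'E'
from meas import *
def lines(n,p,ctr,r,thr=75):
    g=cv2.cvtColor(p,cv2.COLOR_RGB2GRAY).astype(np.uint8)
    bh=cv2.morphologyEx(g,cv2.MORPH_BLACKHAT,np.ones((9,9)))
    m=((bh>25)&disc(*ctr,r)).astype(np.uint8)
    k,l,s,c=cv2.connectedComponentsWithStats(m,connectivity=8)
    i=1+np.argmax(s[1:,2]*s[1:,3]); return (l==i)
if __name__=="__main__":
    n="top"; f=np.load("s1_top.npz"); p,d=f["p"],f["d"]
    for nm,ctr,r in(("round",(256,247),25),("square",(300,241),30)):
        print(nm,rect(n,lines(n,p,ctr,r),.006))
    W=cloud(n,d); z=W[...,2]
    print("tin",rect(n,disc(274,216,15)&(z>.04)&(z<.056),.046)[1])
E
python3 outl.py
```

```text
round (((527.8017578125, 38.10890197753906), (81.92604064941406, 95.64452362060547), 57.723838806152344), ((527.1842041015625, 36.42258834838867), 48.59677505493164), array([237, 223], dtype=int32), array([276, 265], dtype=int32))
square (((534.9400634765625, -47.36744689941406), (102.81134796142578, 98.38069915771484), 2.226057529449463), ((529.4669799804688, -52.69542694091797), 59.760353088378906), array([272, 215], dtype=int32), array([320, 261], dtype=int32))
tin ((578.9714965820312, -3.1997785568237305), 26.101024627685547)
```

```bash
cat > outl.py <<'E'
from meas import *
def inner(n,p,ctr,h=.006,t=14):
    """enclosed region inside a dark line, cast to floor"""
    g=cv2.cvtColor(p,cv2.COLOR_RGB2GRAY)
    bh=cv2.morphologyEx(cv2.resize(g,None,fx=4,fy=4,interpolation=2),cv2.MORPH_BLACKHAT,np.ones((33,33)))
    free=(bh<t).astype(np.uint8); k,l,s,c=cv2.connectedComponentsWithStats(free,connectivity=4)
    m=(l==l[int(ctr[1]*4),int(ctr[0]*4)]).astype(np.uint8)
    m=cv2.morphologyEx(m,cv2.MORPH_CLOSE,np.ones((9,9)))
    cs,_=cv2.findContours(m,cv2.RETR_EXTERNAL,cv2.CHAIN_APPROX_NONE); c=max(cs,key=cv2.contourArea)[:,0]
    P=(ray(n,(c+.5)/4-.5,h)[:,:2]*1000).astype(np.float32)
    return cv2.minAreaRect(P),cv2.fitEllipse(P)
if __name__=="__main__":
    p=np.load("s1_top.npz")["p"]
    for t in(10,14,20):
      for nm,ctr in(("round",(256,247)),("square",(300,241))):
        print(t,nm,[np.round(np.hstack(x),1) for x in inner("top",p,ctr,t=t)])
    p=np.load("s1_side.npz")["p"]; print("side sq",[np.round(np.hstack(x),1) for x in inner("side",p,(309.,205.))])
E
python3 outl.py
```

```text
10 round [array([522.9,  41.3,  68.7,  68.8,  12.6]), array([522.8,  41.1,  68.2,  69.3,  52.1])]
10 square [array([525.6, -54.5,  69.7,  70.4,   2.9]), array([525.6, -54.7,  79.7,  80.9, 172.1])]
14 round [array([522.8,  41.3,  69.5,  70. ,  11.3]), array([522.7,  41.1,  69.2,  70.1,  46.1])]
14 square [array([525.8, -54.3,  70.5,  71.4,   2.4]), array([525.6, -54.7,  80.7,  81.9, 176.3])]
20 round [array([522.5,  41.6,  70.7,  71.1,   5.4]), array([522.7,  41.2,  70.3,  71.2,  48.7])]
20 square [array([525.7, -54.5,  71.6,  72.2,   2.5]), array([525.5, -54.6,  82.1,  82.9,   1.1])]
side sq [array([ 607.9, -324.2, 2057.2, 1563. ,    5.4]), array([ 628.5, -356.4, 1622.9, 2110.2,   99.9])]
```

```bash
python3 -m jog '[[[0,0,8],[10,34,0],-1],[[0,0,16],[22,68,0],-1],[[0,0,24],[35,102,0],-1],[[0,0,32],[48,136,0],-1],[[0,0,40],[61,170,0],-1]]'; python3 to.py 583 -1.5 206 -88
```

```text
time: 15.8
tool_pos: [0.5001, 0.1529, 0.2057]
ee_rot: [3.14, 0.001, -0.615]
wrist_force: [0.6, 0.8, -0.7]
width: 0.0935
t 15.8 turn [1.100e-01 4.000e-02 5.276e+01] shift [156.8  78.3  -0.5]
pos [500.1 152.9 205.7] yaw -35.24 w 93.5 F [ 0.6  0.8 -0.7] j [0.19 0.03 1.43 0.   1.68 0.8 ]
```

```bash
python3 -m jog '[[[0,0,8.5],[30,15,0],-1],[[0,0,17],[60,30,0],-1],[[0,0,25.5],[90,45,0],-1],[[0,0,34],[120,60,0],-1],[[0,0,42],[150,75,0],-1]]'; python3 to.py 583 -1.5 206 -88
```

```text
time: 16.3
tool_pos: [0.5802, 0.0057, 0.2055]
ee_rot: [3.139, 0.001, -1.349]
wrist_force: [1.0, -0.5, -0.6]
width: 0.0941
t 16.3 turn [ 0.13  0.04 10.73] shift [ 7.6 -1.1 -0.5]
pos [580.2   5.7 205.5] yaw -77.27 w 94.1 F [ 1.  -0.5 -0.6] j [-0.09  0.16  1.29  0.    1.69  1.26]
```

```bash
python3 -m jog '[[[0,0,8],[7,-1,0],-1],[[0,0,10.7],[8,-1,30],-1],[[0,0,10.7],[8,-1,70],-1],[[0,0,10.7],[8,-1,110],-1],[[0,0,10.7],[8,-1,135],-1]]'; python3 -m jog '[[[0,0,0],[0,0,3],-1],[[0,0,0],[0,0,3],-1]]'; python3 to.py 583 -1.5 15 -88;  python3 - <<'E'
from h import *
p,d=eyes.snapshot("side"); p=p[155:275,230:370]
cv2.imwrite("pics/t1.png",cv2.resize(p,None,fx=4,fy=4,interpolation=2)[...,::-1])
E
```

```text
time: 16.8
tool_pos: [0.5802, -0.0005, 0.0669]
ee_rot: [3.134, 0.001, -1.53]
wrist_force: [-0.1, 0.2, 0.4]
width: 0.0938
time: 17.0
tool_pos: [0.5822, -0.0006, 0.0679]
ee_rot: [3.139, 0.0, -1.529]
wrist_force: [-0.1, 1.3, 0.7]
width: 0.0937
t 17.0 turn [0.16 0.03 0.37] shift [ 1.  -0.9 52.9]
pos [582.2  -0.6  67.9] yaw -87.63 w 93.7 F [-0.1  1.3  0.7] j [-0.1   0.23  1.49  0.    1.43  1.43]
```

View pics/t1.png

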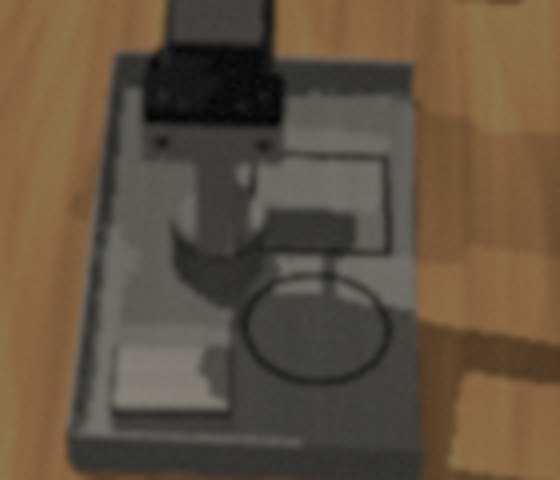

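The near finger (≈222,250) is centred on the tin (≈175–265) in the side view and clear of the box, so I'm descending.

```bash
python3 -m jog '[[[0,0,0.4],[0,-1,15],-1],[[0,0,0.4],[0,-1,30],-1],[[0,0,0.4],[0,-1,42],-1],[[0,0,0.4],[0,-1,50],-1],[[0,0,0.4],[0,-1,52],-1]]'; python3 -m jog '[[[0,0,0],[0,0,0],-0.5],[[0,0,0],[0,0,0],-0.2],[[0,0,0],[0,0,0],0],[[0,0,0],[0,0,0],0.1],[[0,0,0],[0,0,0],0.2]]'; python3 -m jog '[[[0,0,0],[0,0,0],0.3],[[0,0,0],[0,0,0],0.5],[[0,0,0],[0,0,0],1],[[0,0,0],[0,0,0],1],[[0,0,0],[0,0,0],1]]'; python3 to.py 583 -1.5 15 -88
```

```text
time: 17.55
tool_pos: [0.5829, -0.0005, 0.0153]
ee_rot: [3.138, 0.0, -1.536]
wrist_force: [-0.2, -0.3, 0.0]
width: 0.0944
time: 18.05
tool_pos: [0.5843, -0.0006, 0.0177]
ee_rot: [-3.141, -0.0, -1.536]
wrist_force: [-0.4, -0.4, -0.1]
width: 0.0574
time: 18.55
tool_pos: [0.5844, -0.001, 0.0177]
ee_rot: [-3.141, -0.001, -1.536]
wrist_force: [0.1, -2.3, 1.9]
width: 0.052
t 18.55 turn [-0.05 -0.04 -0.03] shift [0.5 1.4 2.7]
pos [584.4  -1.   17.7] yaw -88.03 w 52.0 F [ 0.1 -2.3  1.9] j [-0.1   0.27  1.54 -0.    1.33  1.44]
```

```bash
python3 -m jog '[[[0,0,0],[0,0,-10],1],[[0,0,0],[0,0,-30],1],[[0,0,0],[0,0,-55],1],[[0,0,0],[0,0,-80],1],[[0,0,0],[0,0,-90],1]]'; python3 to.py 518 -339 107 -88
```

```text
time: 19.05
tool_pos: [0.5853, -0.0, 0.1102]
ee_rot: [-3.137, 0.001, -1.536]
wrist_force: [-0.3, 0.1, -1.7]
width: 0.0515
t 19.05 turn [-0.24  0.04 -0.  ] shift [336.4  79.    2.6]
pos [585.3  -0.  110.2] yaw -88.0 w 51.5 F [-0.3  0.1 -1.7] j [-0.1   0.2   1.44  0.    1.5   1.44]
```

```bash
python3 -m jog '[[[0,0,0],[20,5,0],1],[[0,0,0],[50,12,0],1],[[0,0,0],[85,20,0],1],[[0,0,0],[120,28,0],1],[[0,0,0],[155,36,0],1]]'; python3 -m jog '[[[0,0,0],[35,8,0],1],[[0,0,0],[70,16,0],1],[[0,0,0],[105,24,0],1],[[0,0,0],[140,33,0],1],[[0,0,0],[165,39,0],1]]'; python3 -m jog '[[[0,0,0],[16,4,0],1],[[0,0,0],[16,4,0],1],[[0,0,0],[16,4,0],1]]'; python3 to.py 518 -339 62 -88;  python3 - <<'E'
from h import *
p,d=eyes.snapshot("side"); p=p[70:170,260:400]
cv2.imwrite("pics/t2.png",cv2.resize(p,None,fx=4,fy=4,interpolation=2)[...,::-1])
E
```

```text
time: 19.55
tool_pos: [0.5525, -0.1571, 0.1062]
ee_rot: [3.14, 0.002, -1.536]
wrist_force: [0.5, -0.3, -1.2]
width: 0.0511
time: 20.05
tool_pos: [0.519, -0.3244, 0.106]
ee_rot: [3.14, 0.002, -1.538]
wrist_force: [0.2, 0.4, -1.6]
width: 0.0511
time: 20.35
tool_pos: [0.5167, -0.338, 0.1067]
ee_rot: [3.141, 0.002, -1.536]
wrist_force: [-0.0, 0.9, -2.4]
width: 0.0512
t 20.35 turn [ 0.02  0.12 -0.01] shift [ 1.2 -1.2 44.7]
pos [ 516.7 -338.   106.7] yaw -88.01 w 51.2 F [-0.   0.9 -2.4] j [-0.67  0.27  1.35  0.    1.52  0.86]
```

View pics/t2.png

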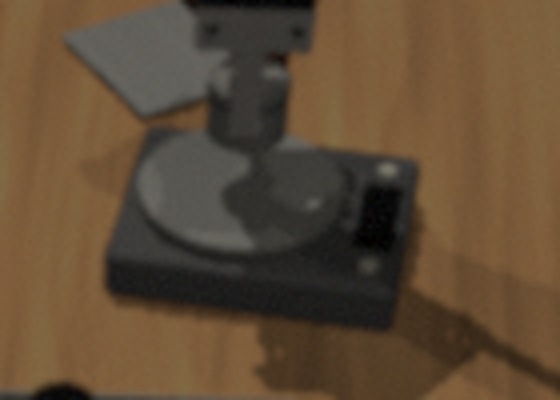

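The tin (≈248,110) is held above the pan (centre ≈241,190). Lowering it.

```bash
python3 -m jog '[[[0,0,0],[1,-1,15],1],[[0,0,0],[1,-1,30],1],[[0,0,0],[1,-1,40],1],[[0,0,0],[1,-1,40],1]]'; python3 -m jog '[[[0,0,0],[0,0,2],1],[[0,0,0],[0,0,2],1]]';python3 -m jog '[[[0,0,0],[0,0,1],1],[[0,0,0],[0,0,1],1]]';python3 -m jog '[[[0,0,0],[0,0,1],1],[[0,0,0],[0,0,1],1]]'
```

```text
time: 20.8
tool_pos: [0.5162, -0.3382, 0.0636]
ee_rot: [3.137, 0.004, -1.536]
wrist_force: [0.2, -0.1, -2.4]
width: 0.0512
time: 21.0
tool_pos: [0.518, -0.3401, 0.0655]
ee_rot: [-3.141, -0.0, -1.536]
wrist_force: [0.6, 0.7, -1.9]
width: 0.0513
time: 21.2
tool_pos: [0.518, -0.3403, 0.0648]
ee_rot: [-3.141, -0.001, -1.536]
wrist_force: [0.7, -0.0, -1.4]
width: 0.0513
time: 21.4
tool_pos: [0.5177, -0.3401, 0.0633]
ee_rot: [-3.141, -0.0, -1.536]
wrist_force: [-0.0, -0.3, -1.7]
width: 0.0509
```

```bash
python3 -m jog '[[[0,0,0],[-1,0,1],1],[[0,0,0],[-1,0,1],1]]';python3 -m jog '[[[0,0,0],[0,0,0.7],1],[[0,0,0],[0,0,0.7],1]]';python3 -m jog '[[[0,0,0],[0,0,0.6],1],[[0,0,0],[0,0,0.6],1]]'
```

```text
time: 21.6
tool_pos: [0.5176, -0.3389, 0.0621]
ee_rot: [3.141, 0.0, -1.536]
wrist_force: [-0.4, 0.4, -0.7]
width: 0.0511
time: 21.8
tool_pos: [0.5177, -0.3391, 0.0617]
ee_rot: [-3.141, 0.0, -1.536]
wrist_force: [-0.2, -0.1, -0.7]
width: 0.0514
time: 22.0
tool_pos: [0.5177, -0.339, 0.0617]
ee_rot: [-3.141, -0.0, -1.536]
wrist_force: [-1.1, 2.0, 1.9]
width: 0.0513
```

Contact. Release, lift, and check the centring.

```bash
python3 -m jog '[[[0,0,0],[0,0,0],0.05],[[0,0,0],[0,0,0],-0.1],[[0,0,0],[0,0,0],-0.2],[[0,0,0],[0,0,0],-0.5],[[0,0,0],[0,0,0],-0.5]]';python3 -m jog '[[[0,0,0],[0,0,0],-1],[[0,0,0],[0,0,-20],-1],[[0,0,0],[0,0,-60],-1],[[0,0,0],[0,0,-100],-1],[[0,0,0],[0,0,-145],-1]]'; python3 -m jog '[[[0,0,-8],[-40,0,0],-1],[[0,0,-16],[-80,0,0],-1],[[0,0,-24],[-120,0,0],-1],[[0,0,-32],[-160,0,0],-1],[[0,0,-40],[-200,0,0],-1]]'; python3 to.py 559 320 206 5
python3 - <<'E'
from meas import *
a=[]
for n,c in(("top",(436,230)),("side",(320,117))):
    p,d=eyes.snapshot(n); W=cloud(n,d); z=W[...,2]; 
    m=disc(*c,48)
    R=rect(n,m&(z>.075)&(z<.105),.09)[1]; P=W[m&(z>.044)&(z<.055)][:,:2]*1000
    print(n,"tin",R,"pan",cv2.minEnclosingCircle(P.astype(np.float32)))
    print(" pan by ray",rect(n,m&(z>.0445)&(z<.11),.05)[1])
    q=p[c[1]-50:c[1]+50,c[0]-60:c[0]+60]; a.append(cv2.resize(q,(396,330),interpolation=2)[...,::-1])
cv2.imwrite("pics/s1.png",np.hstack(a))
E
```

```text
time: 22.5
tool_pos: [0.5177, -0.3391, 0.0604]
ee_rot: [3.142, 0.0, -1.536]
wrist_force: [-0.0, -0.6, -0.5]
width: 0.0687
time: 23.0
tool_pos: [0.5172, -0.3387, 0.2061]
ee_rot: [3.14, 0.002, -1.536]
wrist_force: [0.2, 0.3, 0.0]
width: 0.094
time: 23.5
tool_pos: [0.5106, -0.1377, 0.2059]
ee_rot: [-3.141, -0.0, -0.833]
wrist_force: [-0.1, -0.3, 0.7]
width: 0.0939
t 23.5 turn [-1.000e-02 -3.000e-02 -5.272e+01] shift [-306.1 -343.7   -0. ]
pos [ 510.6 -137.7  205.9] yaw -47.72 w 93.9 F [-0.1 -0.3  0.7] j [-0.37  0.04  1.42  0.    1.68  0.46]
top tin ((515.0587158203125, -323.2283935546875), 23.4660587310791) pan ((515.0684814453125, -338.1777038574219), 67.30633544921875)
 pan by ray ((514.5303955078125, -336.98345947265625), 67.3669204711914)
side tin ((517.7019653320312, -327.72540283203125), 36.98908233642578) pan ((519.790771484375, -341.8807678222656), 70.7191162109375)
 pan by ray ((518.5717163085938, -346.570556640625), 77.13607788085938)
```

View pics/s1.png

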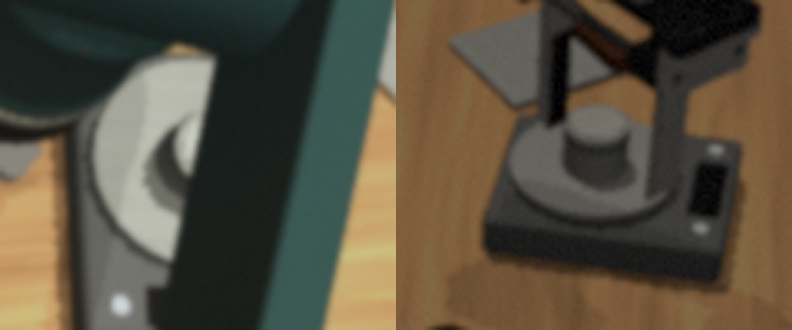

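The tin stands upright on the pan; the arm still blocks a good measurement. Moving toward the shaker and re-measuring once clear.

```bash
python3 -m jog '[[[0,0,-8],[-30,-34,0],-1],[[0,0,-16],[-60,-68,0],-1],[[0,0,-24],[-90,-102,0],-1],[[0,0,-32],[-120,-136,0],-1],[[0,0,-40],[-150,-170,0],-1]]'; python3 to.py 559 320 206 5;python3 - <<'E'
from meas import *
for n,c in(("top",(436,230)),("side",(320,117))):
    p,d=eyes.snapshot(n); W=cloud(n,d); z=W[...,2]; m=disc(*c,48)
    R=rect(n,m&(z>.078)&(z<.1),.09)[1]
    Q=W[m&(z>.084)&(z<.1)][:,:2]*1000; P=W[m&(z>.044)&(z<.055)][:,:2]*1000
    print(n,"tin",R,cv2.minEnclosingCircle(Q.astype(np.float32)),"pan",cv2.minEnclosingCircle(P.astype(np.float32)),np.percentile(P,[1,99],axis=0).mean(0))
E
```

```text
time: 24.1
tool_pos: [0.5373, 0.0869, 0.2059]
ee_rot: [3.141, -0.001, -0.137]
wrist_force: [0.8, -1.2, 0.4]
width: 0.0943
t 24.1 turn [  0.02  -0.04 -12.82] shift [-1.020e+01 -2.338e+02 -2.000e-01]
pos [537.3  86.9 205.9] yaw -7.82 w 94.3 F [ 0.8 -1.2  0.4] j [ 0.06  0.07  1.38 -0.    1.68  0.19]
top tin ((513.1874389648438, -335.3209228515625), 27.507091522216797) ((514.1172485351562, -337.4834899902344), 26.33618927001953) pan ((512.830078125, -342.39752197265625), 68.7268295288086) [ 513.09161815 -341.24600454]Traceback (most recent call last):
  File "<stdin>", line 4, in <module>
  File "h.py", line 20, in rect
    c=max(cs,key=cv2.contourArea)[:,0]; P=ray(n,c,z)[:,:2]*1000
      ~~~^^^^^^^^^^^^^^^^^^^^^^^^
ValueError: max() iterable argument is empty
```

```bash
python3 -m jog '[[[0,0,-8],[-2,-45,0],-1],[[0,0,-12.8],[-4,-90,0],-1],[[0,0,-12.8],[-6,-135,0],-1],[[0,0,-12.8],[-8,-180,0],-1],[[0,0,-12.8],[-10,-225,0],-1]]'; python3 -m jog '[[[0,0,0],[0,-9,0],-1],[[0,0,0],[0,-9,0],-1],[[0,0,0],[0,-9,0],-1]]'; python3 to.py 559 320 76 5;python3 - <<'E'
from meas import *
for n,c in(("top",(436,230)),("side",(320,117))):
  for k in range(2):
    p,d=eyes.snapshot(n); W=cloud(n,d); z=W[...,2]; m=disc(*c,48)
    if n=="side" and k==0:
        print(np.round(W[100:112:3,320]*1000), np.nanmax(z[m]))
    try:
        Q=W[m&(z>.085)&(z<.1)][:,:2]*1000; P=W[m&(z>.044)&(z<.055)][:,:2]*1000
        print(n,len(Q),Q.mean(0),np.percentile(Q,[1,99],axis=0).mean(0),cv2.minEnclosingCircle(Q.astype(np.float32)),"pan",cv2.minEnclosingCircle(P.astype(np.float32)),np.percentile(P,[1,99],axis=0).mean(0))
    except Exception as e: print(e)
  if n=="top":T=p
  else: S=p
cv2.imwrite("pics/s2.png",np.hstack([cv2.resize(q,(400,350),interpolation=2)[...,::-1] for q in(T[180:285,376:496],S[70:175,260:380])]))
E
```

```text
time: 24.7
tool_pos: [0.5595, 0.3102, 0.2058]
ee_rot: [3.141, -0.001, 0.079]
wrist_force: [0.6, 0.2, -0.2]
width: 0.0941
time: 25.0
tool_pos: [0.5582, 0.3173, 0.2058]
ee_rot: [3.14, 0.0, 0.081]
wrist_force: [-0.7, -0.9, 0.3]
width: 0.0941
t 25.0 turn [ 0.07  0.01 -0.36] shift [  1.   -2.8 129.8]
pos [558.2 317.3 205.8] yaw 4.64 w 94.1 F [-0.7 -0.9  0.3] j [ 0.43  0.3   1.13 -0.    1.72  0.35]
top 489 [ 513.03896685 -337.3654681 ] [ 513.28924453 -337.6117311 ] ((513.0706176757812, -338.3352966308594), 25.982473373413086) pan ((513.8733520507812, -342.2845764160156), 68.4592514038086) [ 513.40221511 -341.71147194]
top 497 [ 513.20319966 -337.59254331] [ 513.39699983 -338.08553331] ((512.9453735351562, -338.1088562011719), 26.22272300720215) pan ((513.7225341796875, -341.89154052734375), 68.33869934082031) [ 513.32574044 -341.48560561]
[[523. 365. 582.]
 [523. 366. 580.]
 [523. 367. 577.]
 [523. 365. 572.]] 0.6001622590563387
index -1 is out of bounds for axis 0 with size 0
index -1 is out of bounds for axis 0 with size 0<stdin>:9: RuntimeWarning: Mean of empty slice.
  ret = um.true_divide(
```

View pics/s2.png

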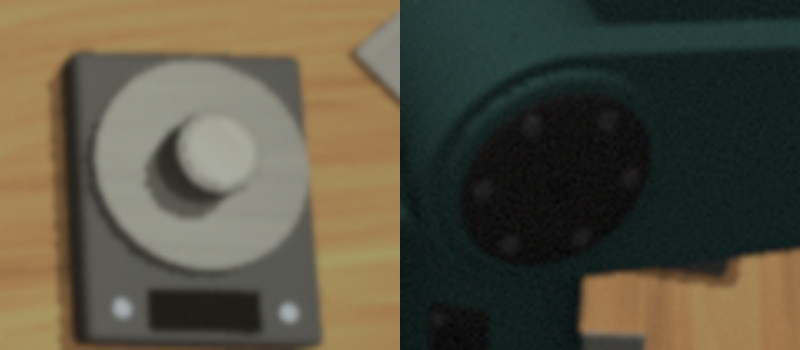

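The tin is upright on the pan, about 3 mm off the pan centre by the top view, which is good enough. Now the shaker.

```bash
python3 -m jog '[[[0,0,-0.4],[1,-3,30],-1],[[0,0,-0.4],[1,-3,60],-1],[[0,0,-0.4],[1,-3,90],-1],[[0,0,-0.4],[1,-3,115],-1],[[0,0,-0.4],[1,-3,126],-1]]'; python3 -m jog '[[[0,0,0],[0,0,1],-1],[[0,0,0],[0,0,1],-0.7],[[0,0,0],[0,0,1],-0.4],[[0,0,0],[0,0,1],0],[[0,0,0],[0,0,1],0.1]]';python3 -m jog '[[[0,0,0],[0,0,0],0.2],[[0,0,0],[0,0,0],0.3],[[0,0,0],[0,0,0],0.5],[[0,0,0],[0,0,0],1],[[0,0,0],[0,0,0],1]]'; python3 to.py 559 320 78 5
```

```text
time: 25.7
tool_pos: [0.557, 0.3205, 0.0769]
ee_rot: [3.14, 0.005, 0.089]
wrist_force: [-1.1, -0.0, -0.7]
width: 0.0942
time: 26.2
tool_pos: [0.559, 0.3226, 0.0804]
ee_rot: [-3.141, -0.002, 0.09]
wrist_force: [-0.6, -0.0, -0.1]
width: 0.0655
time: 26.7
tool_pos: [0.5583, 0.3225, 0.0798]
ee_rot: [-3.141, -0.0, 0.09]
wrist_force: [-2.9, -0.7, 5.7]
width: 0.0596
t 26.7 turn [-0.03 -0.02  0.18] shift [0.5 2.5 1.8]
pos [558.3 322.5  79.8] yaw 5.18 w 59.6 F [-2.9 -0.7  5.7] j [0.44 0.35 1.31 0.   1.48 0.35]
```

```bash
python3 -m jog '[[[0,0,0],[0,0,-10],1],[[0,0,0],[0,0,-30],1],[[0,0,0],[0,0,-50],1],[[0,0,0],[0,0,-70],1],[[0,0,0],[0,0,-75],1]]'; python3 to.py 526.8 44 152 5
```

```text
time: 27.2
tool_pos: [0.5596, 0.3226, 0.1561]
ee_rot: [-3.14, -0.004, 0.09]
wrist_force: [1.1, 0.3, -2.3]
width: 0.0595
t 27.2 turn [-0.07 -0.22  0.16] shift [-57.8 274.6   3.6]
pos [559.6 322.6 156.1] yaw 5.16 w 59.5 F [ 1.1  0.3 -2.3] j [ 0.44  0.31  1.2  -0.    1.62  0.35]
```

```bash
python3 -m jog '[[[0,0,0],[-4,20,0],1],[[0,0,0],[-11,50,0],1],[[0,0,0],[-18,85,0],1],[[0,0,0],[-25,120,0],1],[[0,0,0],[-33,155,0],1]]'; python3 -m jog '[[[0,0,0],[-7,35,0],1],[[0,0,0],[-14,65,0],1],[[0,0,0],[-20,95,0],1],[[0,0,0],[-24,115,0],1],[[0,0,0],[-25,120,0],1]]'; python3 -m jog '[[[0,0,0],[0,0,0],1],[[0,0,0],[0,0,0],1]]';python3 to.py 526.8 44 68 5
```

```text
time: 27.7
tool_pos: [0.5387, 0.1634, 0.1522]
ee_rot: [3.141, 0.002, 0.091]
wrist_force: [0.1, -0.6, -2.9]
width: 0.0589
time: 28.2
tool_pos: [0.5246, 0.0411, 0.1526]
ee_rot: [3.141, 0.002, 0.087]
wrist_force: [0.9, 0.7, -2.3]
width: 0.0594
time: 28.4
tool_pos: [0.5253, 0.044, 0.1534]
ee_rot: [-3.141, 0.001, 0.091]
wrist_force: [-0.3, -0.3, -3.3]
width: 0.0592
t 28.4 turn [-0.05  0.04  0.21] shift [ 1.5  0.2 85.4]
pos [525.3  44.  153.4] yaw 5.21 w 59.2 F [-0.3 -0.3 -3.3] j [-0.02  0.05  1.51  0.    1.58 -0.12]
```

```bash
python3 -m jog '[[[0,0,0],[1,0,25],1],[[0,0,0],[1,0,50],1],[[0,0,0],[1,0,70],1],[[0,0,0],[1,0,80],1],[[0,0,0],[1,0,80],1]]'; python3 -m jog '[[[0,0,0],[0,0,2],1],[[0,0,0],[0,0,3],1],[[0,0,0],[0,0,3],1]]';python3 -m jog '[[[0,0,0],[0,0,1],1],[[0,0,0],[0,0,1],1]]';python3 -m jog '[[[0,0,0],[0,0,1],1],[[0,0,0],[0,0,1],1]]'
python3 - <<'E'
from h import *
p,d=eyes.snapshot("side"); p=p[165:285,240:380]
cv2.imwrite("pics/r1.png",cv2.resize(p,None,fx=4,fy=4,interpolation=2)[...,::-1])
E
```

```text
time: 28.9
tool_pos: [0.5251, 0.0443, 0.0721]
ee_rot: [-3.141, 0.004, 0.092]
wrist_force: [-0.5, -0.3, -3.6]
width: 0.0593
time: 29.2
tool_pos: [0.5272, 0.0433, 0.0721]
ee_rot: [3.141, -0.002, 0.09]
wrist_force: [0.2, 0.7, -2.3]
width: 0.0593
time: 29.4
tool_pos: [0.5266, 0.0432, 0.0703]
ee_rot: [-3.142, -0.001, 0.09]
wrist_force: [0.3, -0.4, -2.6]
width: 0.0593
time: 29.6
tool_pos: [0.5263, 0.0432, 0.0689]
ee_rot: [-3.142, 0.0, 0.09]
wrist_force: [-1.0, 0.3, -4.1]
width: 0.059
```

View pics/r1.png

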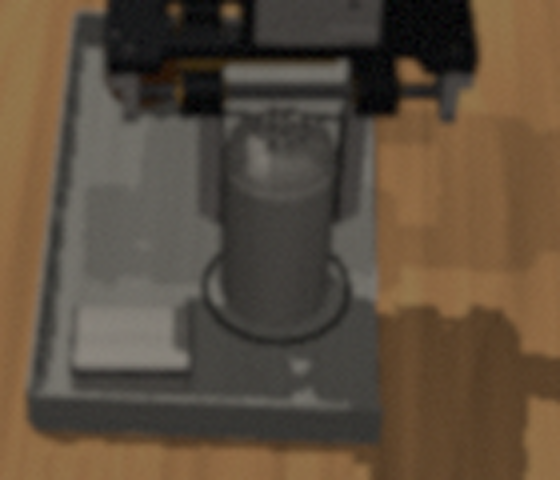

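The shaker base (≈222–325, bottom ≈327) is inside the ring (≈202–350, bottom 340). I'll nudge about 1 mm to centre it and set it down.

```bash
python3 -m jog '[[[0,0,0],[-1,1.5,0],1],[[0,0,0],[-1,1.5,1],1],[[0,0,0],[-1,1.5,1],1]]';python3 -m jog '[[[0,0,0],[0,0,0.7],1],[[0,0,0],[0,0,0.7],1]]';python3 -m jog '[[[0,0,0],[0,0,0.6],1],[[0,0,0],[0,0,0.6],1]]'
```

```text
time: 29.95
tool_pos: [0.5255, 0.0416, 0.0679]
ee_rot: [-3.142, -0.0, 0.09]
wrist_force: [-0.0, -0.2, -2.0]
width: 0.0595
time: 30.15
tool_pos: [0.5256, 0.0416, 0.0678]
ee_rot: [3.142, -0.0, 0.09]
wrist_force: [-0.6, -0.6, 0.4]
width: 0.0593
time: 30.35
tool_pos: [0.5256, 0.0416, 0.0678]
ee_rot: [3.141, -0.0, 0.09]
wrist_force: [-3.7, -0.8, 5.0]
width: 0.0591
```

Contact. Release, lift, go to the canister.

```bash
python3 -m jog '[[[0,0,0],[0,0,0],-0.2],[[0,0,0],[0,0,0],-0.35],[[0,0,0],[0,0,0],-0.5],[[0,0,0],[0,0,0],-1],[[0,0,0],[0,0,0],-1]]';python3 -m jog '[[[0,0,0],[0,0,0],-1],[[0,0,0],[0,0,-20],-1],[[0,0,0],[0,0,-60],-1],[[0,0,0],[0,0,-100],-1],[[0,0,0],[0,0,-140],-1]]'; python3 to.py 424.6 318.4 206 5
```

```text
time: 30.85
tool_pos: [0.5257, 0.0417, 0.0665]
ee_rot: [-3.141, -0.0, 0.09]
wrist_force: [0.6, -0.1, 0.3]
width: 0.0828
time: 31.35
tool_pos: [0.5253, 0.0417, 0.2079]
ee_rot: [-3.141, 0.0, 0.09]
wrist_force: [0.8, 0.1, 0.3]
width: 0.0939
t 31.35 turn [-0.01  0.02  0.17] shift [ -75.3 -284.7    2. ]
pos [525.3  41.7 207.9] yaw 5.17 w 93.9 F [0.8 0.1 0.3] j [-0.03  0.04  1.42  0.    1.69 -0.12]
```

```bash
python3 -m jog '[[[0,0,0],[-10,-40,0],-1],[[0,0,0],[-21,-80,0],-1],[[0,0,0],[-32,-120,0],-1],[[0,0,0],[-43,-160,0],-1],[[0,0,0],[-54,-200,0],-1]]';python3 -m jog '[[[0,0,0],[-10,-40,0],-1],[[0,0,0],[-21,-80,0],-1],[[0,0,0],[-21,-85,0],-1],[[0,0,0],[-21,-85,0],-1],[[0,0,0],[-21,-85,0],-1]]';python3 to.py 424.6 318.4 78 5; python3 - <<'E'
from meas import *
from outl import inner
p,d=eyes.snapshot("top"); W=cloud("top",d); z=W[...,2]
P=W[disc(255,240,34)&(z>.085)&(z<.104)][:,:2]*1000
a=np.c_[2*P,np.ones(len(P))]; s=np.linalg.lstsq(a,(P**2).sum(1),rcond=None)[0]; print("shaker",s[:2],np.sqrt(s[2]+s[:2]@s[:2]))
m=disc(128,290,40)&(z>.12)&(z<.15)
print("can lid",rect("top",m&(cv2.cvtColor(p,cv2.COLOR_RGB2HSV)[...,1]>100),.136)[0])
cv2.imwrite("pics/f1.png",cv2.resize(p[170:290,190:370],(720,480),interpolation=2)[...,::-1])
E
```

```text
time: 31.85
tool_pos: [0.4531, 0.2374, 0.2068]
ee_rot: [-3.141, -0.001, 0.09]
wrist_force: [1.2, 1.1, -0.2]
width: 0.0937
time: 32.35
tool_pos: [0.4256, 0.3179, 0.2066]
ee_rot: [3.141, -0.0, 0.09]
wrist_force: [0.8, 0.7, -0.3]
width: 0.094
t 32.35 turn [ 0.04 -0.01  0.13] shift [ -0.9  -0.7 128.6]
pos [425.6 317.9 206.6] yaw 5.13 w 94.0 F [ 0.8  0.7 -0.3] j [ 0.54  0.05  1.41 -0.    1.68  0.45]
shaker [522.94877861  38.77842536] 29.34033256329354
can lid ((421.6061706542969, 309.6542053222656), (51.77912139892578, 53.48634719848633), 4.745832920074463)
```

View pics/f1.png

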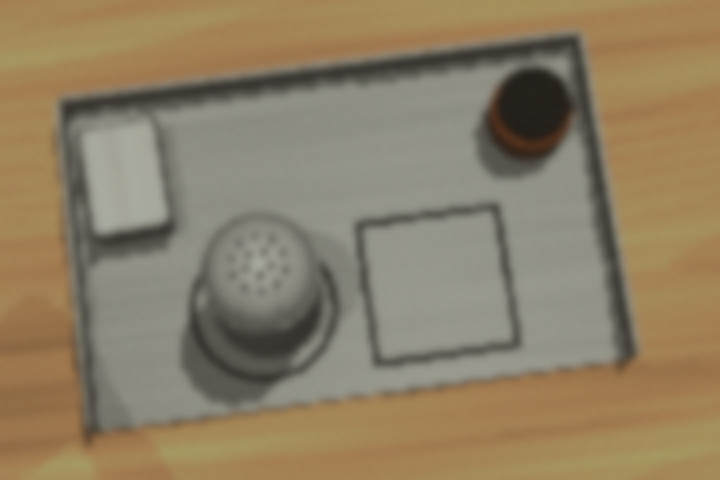

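Shaker stands inside its ring (≈2.4 mm off centre by the top camera, 7.5 mm allowed); box and jar unmoved. Now the canister.

```bash
python3 -m jog '[[[0,0,0],[-1,-1,30],-1],[[0,0,0],[-1,-1,60],-1],[[0,0,0],[-1,-1,90],-1],[[0,0,0],[-1,-1,115],-1],[[0,0,0],[-1,-1,127],-1]]'; python3 -m jog '[[[0,0,0],[0,0,1],-1],[[0,0,0],[0,0,1],-0.7],[[0,0,0],[0,0,1],-0.4],[[0,0,0],[0,0,1],0],[[0,0,0],[0,0,1],0.1]]';python3 -m jog '[[[0,0,0],[0,0,0],0.2],[[0,0,0],[0,0,0],0.3],[[0,0,0],[0,0,0],0.5],[[0,0,0],[0,0,0],1],[[0,0,0],[0,0,0],1]]'; python3 to.py 424.6 318.4 78 5;python3 -m jog '[[[0,0,0],[0,0,-10],1],[[0,0,0],[0,0,-30],1],[[0,0,0],[0,0,-50],1],[[0,0,0],[0,0,-70],1],[[0,0,0],[0,0,-75],1]]'; python3 to.py 529.3 -50 152 2.2
```

```text
time: 32.9
tool_pos: [0.4234, 0.3173, 0.0769]
ee_rot: [3.139, 0.004, 0.088]
wrist_force: [1.5, 0.2, -0.6]
width: 0.0939
time: 33.4
tool_pos: [0.4247, 0.3201, 0.0799]
ee_rot: [-3.141, -0.002, 0.09]
wrist_force: [-0.4, -0.0, -0.4]
width: 0.0658
time: 33.9
tool_pos: [0.4242, 0.3199, 0.0792]
ee_rot: [-3.141, -0.001, 0.09]
wrist_force: [-2.2, 0.1, 4.1]
width: 0.0555
t 33.9 turn [-0.03 -0.03  0.18] shift [0.3 1.5 1.2]
pos [424.2 319.9  79.2] yaw 5.18 w 55.5 F [-2.2  0.1  4.1] j [0.54 0.1  1.61 0.   1.43 0.45]
time: 34.4
tool_pos: [0.4249, 0.3201, 0.1555]
ee_rot: [-3.14, -0.003, 0.09]
wrist_force: [0.9, 0.1, -3.6]
width: 0.0556
t 34.4 turn [-0.08 -0.16  2.97] shift [ 70.6 378.    3.2]
pos [424.9 320.1 155.5] yaw 5.17 w 55.6 F [ 0.9  0.1 -3.6] j [ 0.54  0.06  1.5  -0.    1.58  0.45]
```

The shaker now stands near the direct line, so I'm routing round the front: along y at x≈420, then forward.

```bash
python3 -m jog '[[[0,0,0],[-2,20,-5],1],[[0,0,0],[-5,50,-10],1],[[0,0,0],[-9,90,-10],1],[[0,0,0],[-13,130,-10],1],[[0,0,0],[-17,170,-10],1]]';python3 -m jog '[[[0,0,0],[-4,40,0],1],[[0,0,0],[-8,80,0],1],[[0,0,0],[-12,120,0],1],[[0,0,0],[-16,160,0],1],[[0,0,0],[-19,185,0],1]]';python3 -m jog '[[[0,0,1],[-1,11,0],1],[[0,0,3],[-1,11,0],1],[[0,0,3],[-1,11,0],1]]'; python3 to.py 529.3 -48.5 165 2.2
```

```text
time: 34.9
tool_pos: [0.4214, 0.1472, 0.1621]
ee_rot: [3.141, 0.002, 0.091]
wrist_force: [0.7, 0.0, -3.9]
width: 0.0556
time: 35.4
tool_pos: [0.4191, -0.0396, 0.1622]
ee_rot: [3.141, 0.002, 0.088]
wrist_force: [0.7, 1.2, -4.1]
width: 0.0558
time: 35.7
tool_pos: [0.4198, -0.0479, 0.1627]
ee_rot: [-3.14, 0.002, 0.037]
wrist_force: [0.4, -0.5, -3.8]
width: 0.056
t 35.7 turn [-0.08  0.1  -0.08] shift [109.4   4.7  -2.5]
pos [419.8 -47.9 162.7] yaw 2.12 w 56.0 F [ 0.4 -0.5 -3.8] j [-0.25 -0.19  1.72  0.    1.61 -0.29]
```

```bash
python3 -m jog '[[[0,0,0],[20,1,0],1],[[0,0,0],[50,2,0],1],[[0,0,0],[80,3,0],1],[[0,0,0],[102,4.5,0],1],[[0,0,0],[109.5,4.5,0],1]]';python3 -m jog '[[[0,0,0],[0,0,0],1],[[0,0,0],[0,0,25],1],[[0,0,0],[0,0,50],1],[[0,0,0],[0,0,75],1],[[0,0,0],[0,0,88],1]]'; python3 -m jog '[[[0,0,0],[0,0,2],1],[[0,0,0],[0,0,3],1],[[0,0,0],[0,0,3],1]]'; python3 to.py 529.3 -48.5 68 2.2
python3 - <<'E'
from h import *
p,d=eyes.snapshot("side"); p=p[150:270,240:380]
cv2.imwrite("pics/q1.png",cv2.resize(p,None,fx=4,fy=4,interpolation=2)[...,::-1])
E
```

```text
time: 36.2
tool_pos: [0.5312, -0.0474, 0.1624]
ee_rot: [-3.141, 0.001, 0.04]
wrist_force: [-0.4, -0.8, -4.9]
width: 0.0559
time: 36.7
tool_pos: [0.5271, -0.0478, 0.0732]
ee_rot: [-3.14, 0.005, 0.038]
wrist_force: [-0.0, 0.2, -4.4]
width: 0.0557
time: 37.0
tool_pos: [0.5307, -0.0487, 0.0742]
ee_rot: [3.141, -0.003, 0.038]
wrist_force: [-0.1, -0.3, -3.9]
width: 0.056
t 37.0 turn [ 0.03 -0.15 -0.02] shift [-1.4 -0.2  6.2]
pos [530.7 -48.7  74.2] yaw 2.18 w 56.0 F [-0.1 -0.3 -3.9] j [-0.2   0.11  1.61  0.    1.42 -0.24]
```

View pics/q1.png

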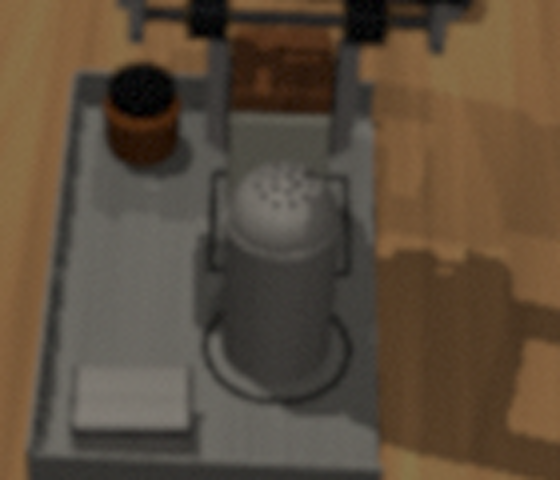

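In the side view the canister (230–330) is centred in the square (210–350), and the shaker is inside its ring. Lowering.

```bash
python3 -m jog '[[[0,0,0],[-1,0,3],1],[[0,0,0],[-1,0,4],1],[[0,0,0],[-1,0,4],1]]';python3 -m jog '[[[0,0,0],[0,0,1.5],1],[[0,0,0],[0,0,1.5],1]]';python3 -m jog '[[[0,0,0],[0,0,1],1],[[0,0,0],[0,0,1],1]]';python3 -m jog '[[[0,0,0],[0,0,0.7],1],[[0,0,0],[0,0,0.7],1]]'
```

```text
time: 37.35
tool_pos: [0.5287, -0.0486, 0.0687]
ee_rot: [-3.141, 0.0, 0.038]
wrist_force: [0.7, 0.2, -3.7]
width: 0.0558
time: 37.55
tool_pos: [0.529, -0.0486, 0.0673]
ee_rot: [3.142, -0.0, 0.038]
wrist_force: [0.3, 0.3, -4.5]
width: 0.0556
time: 37.75
tool_pos: [0.529, -0.0486, 0.0673]
ee_rot: [3.141, -0.001, 0.038]
wrist_force: [-1.9, 1.4, 3.1]
width: 0.0559
time: 37.95
tool_pos: [0.529, -0.0486, 0.0672]
ee_rot: [3.141, -0.001, 0.038]
wrist_force: [-5.3, 0.6, 6.4]
width: 0.056
```

Contact. Release, retreat upward and back, then check.

```bash
python3 -m jog '[[[0,0,0],[0,0,0],-0.2],[[0,0,0],[0,0,0],-0.35],[[0,0,0],[0,0,0],-0.5],[[0,0,0],[0,0,0],-1],[[0,0,0],[0,0,0],-1]]';python3 -m jog '[[[0,0,0],[0,0,0],-1],[[0,0,0],[0,0,-20],-1],[[0,0,0],[0,0,-60],-1],[[0,0,0],[0,0,-100],-1],[[0,0,0],[0,0,-140],-1]]'; python3 -m jog '[[[0,0,0],[-45,0,0],-1],[[0,0,0],[-90,0,0],-1],[[0,0,0],[-130,-30,0],-1],[[0,0,0],[-140,-75,0],-1],[[0,0,0],[-140,-120,0],-1]]';python3 -m jog '[[[0,0,0],[0,-45,0],-1],[[0,0,0],[0,-90,0],-1],[[0,0,0],[0,-135,0],-1],[[0,0,0],[0,-180,0],-1],[[0,0,0],[0,-220,0],-1]]'
python3 -m jog '[[[0,0,0],[0,0,0],-1],[[0,0,0],[0,0,0],-1]]'
python3 - <<'E'
from meas import *
from outl import inner
for n in("top","side"):
    t=n=="top"
    p,d=eyes.snapshot(n); W=cloud(n,d); z=W[...,2]; hsv=cv2.cvtColor(p,cv2.COLOR_RGB2HSV)
    print(n,"can",rect(n,disc(*((301,230) if t else (311,170)),25)&(hsv[...,1]>100)&(z>.11),.124)[0])
    P=W[disc(*((255,240) if t else (310,215)),34)&(z>.085)&(z<.104)&(W[...,1]>0)][:,:2]*1000
    a=np.c_[2*P,np.ones(len(P))]; s=np.linalg.lstsq(a,(P**2).sum(1),rcond=None)[0]; print("shaker",s[:2],np.sqrt(s[2]+s[:2]@s[:2]))
    c=(436,230) if t else (320,117); m=disc(*c,48); Q=W[m&(z>.085)&(z<.1)][:,:2]*1000; P=W[m&(z>.044)&(z<.055)][:,:2]*1000
    if len(Q): print("tin",Q.mean(0),cv2.minEnclosingCircle(Q.astype(np.float32)),"pan",cv2.minEnclosingCircle(P.astype(np.float32)))
    q=p[165:295,190:370] if t else p[90:280,220:400]
    cv2.imwrite(f"pics/e_{n}.png",cv2.resize(q,None,fx=4 if t else 3,fy=4 if t else 3,interpolation=2)[...,::-1])
E
```

```text
time: 38.45
tool_pos: [0.5289, -0.0486, 0.0653]
ee_rot: [-3.142, -0.0, 0.038]
wrist_force: [1.1, -0.3, -0.1]
width: 0.0832
time: 38.95
tool_pos: [0.5286, -0.0485, 0.2067]
ee_rot: [-3.141, 0.0, 0.038]
wrist_force: [0.4, 0.4, -0.2]
width: 0.0941
time: 39.45
tool_pos: [0.383, 0.0665, 0.2061]
ee_rot: [3.142, -0.002, 0.035]
wrist_force: [1.5, 0.1, 0.9]
width: 0.094
time: 39.95
tool_pos: [0.3755, 0.2881, 0.2056]
ee_rot: [-3.141, -0.001, 0.039]
wrist_force: [-0.0, 0.2, 0.0]
width: 0.0937
time: 40.15
tool_pos: [0.3757, 0.2861, 0.2052]
ee_rot: [3.141, 0.001, 0.04]
wrist_force: [-0.5, -0.5, 0.1]
width: 0.0937
top can ((525.8934936523438, -54.7291259765625), (53.44437789916992, 53.196266174316406), 1.671480417251587)
shaker [522.86190961  38.64956538] 29.19232462374103
tin [ 513.04166421 -337.50694242] ((513.2923583984375, -337.6339416503906), 25.82457733154297) pan ((514.2874145507812, -341.56475830078125), 68.98265075683594)
side can ((531.74951171875, -47.83192825317383), (53.32297897338867, 67.25798797607422), 1.7004252672195435)
shaker [528.13624048  38.56621151] 29.054866390348568
tin [ 518.99110269 -335.62081527] ((516.5036010742188, -337.8460388183594), 29.513853073120117) pan ((518.8842163085938, -341.805908203125), 69.65735626220703)
```

View pics/e_top.png

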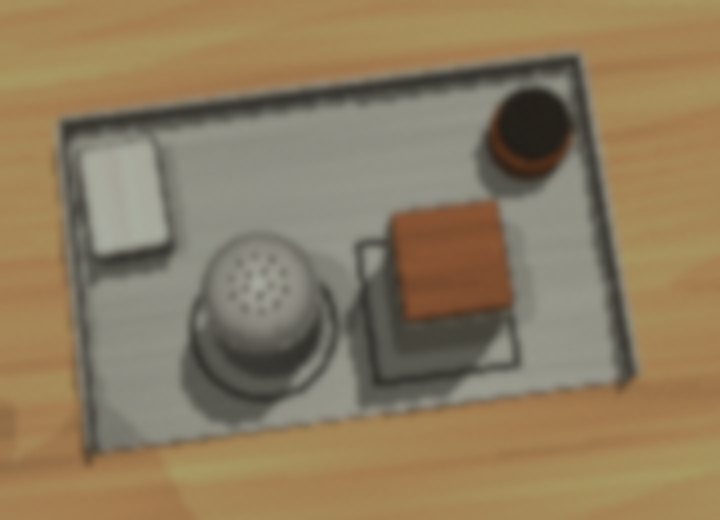

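View pics/e_side.png

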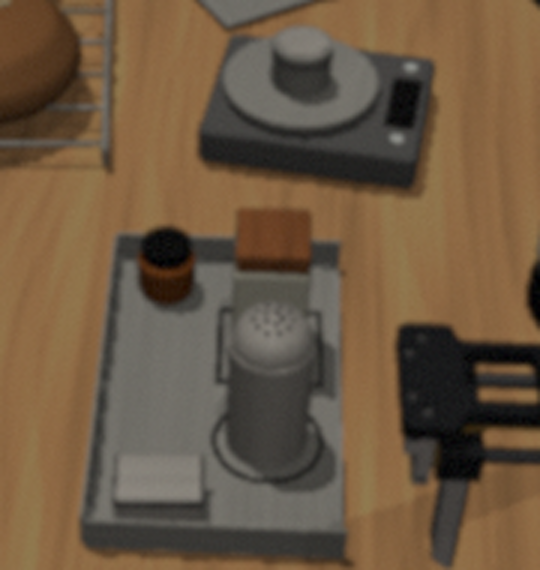

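Both views show the canister squarely in its square, with centre error under 1 mm and yaw 1.7° against about 2°. The shaker is inside its ring, the tin is on the pan, the box and jar are in place, and the gripper is clear.

```bash
python3 -c "
from bench import close_job; print(close_job())"
```

```text
the job is handed in; nothing more can be done
None
```

I handed the job in after about 40 s of robot time. The shaker and then the canister went onto the board. Next the tin went from the bay onto the scale's pan, and then the shaker and the canister went back upright into their outlines. I lowered each one until the wrist force showed contact before letting go.

What the last checks showed:

- **Canister:** its centre is under 1 mm from the square's centre in the top view. It stood at about 5° and now stands at 1.7°; the bay and its square measure about 2°.
- **Shaker:** it is inside its ring, about 2.5 mm off centre towards the canister in the top view, with about 7.5 mm of room all round. By eye, the side view put it slightly off the opposite way, so the two cameras disagree a little.
- **Tin:** it is upright on the pan, about 3.5–4 mm off the centre towards the bay. I left it there.
- **Flat box and squat jar:** they look unmoved.
- **Camera accuracy:** the top and side cameras differed by about 5 mm in x and 2 mm in y. I resolved this using the gripper's own position when it held each object.

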